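# Tighten the latch screw on the toy bin bench

## Task

One of the two orange screws that hold the toggle latch on the sloping front of the cream toy bin bench has worked loose and stands proud. Take the green screwdriver from its wooden stand, drive the loose screw clockwise until it is fully home, using only the screwdriver on it, and then stand the screwdriver back in the stand. Leave the toys where they are.

Things in the scene. Friction and masses are not known exactly. Their poses are not given: they have to be found in the camera images.
- driver_handle (a point): Centre of the green handle of the flat-blade screwdriver (loose, about 120 g), upright in the stand at the start, blade down. Handle 34 (x) by 24 (y) by 70 mm (z), flat sides: grip it across the 24 mm y way. z points from blade to handle. The blade tip is 111 mm below this point; the handle ends 35 mm above it.
- driver_tip (a point): Middle of the end of the screwdriver's blade; axes as the handle's. The blade is 16 mm wide (x), 4 mm thick (y), square-ended; the shank above is 10 mm across. A cone widens the shank to 21 mm just below the black collar, which is under the handle, 36 mm across, 6 mm thick, its underside 70 mm above the tip.
- driver: The whole screwdriver; origin at the tip of its blade, axes as the handle's.
- stand: Fixed wooden block, 80 x 80 mm, 76 mm high, with an upright through-hole 27 mm across in its middle. Origin: centre of its underside, z up. With the screwdriver in the stand, its collar rests on the top of the block and the blade tip hangs 6 mm above the table.
- screw_slot (a point): Middle of the slot's floor in the loose orange plastic screw (head 38 mm across, 10 mm thick), the right-hand one as you face the slope. Slot 22 mm long (x), 8 mm wide (y), 6 mm deep, ends closed; the head's face is 6 mm above this point along z. z: the screw's axis, out of the slope, leaning 35 degrees from vertical towards the bench's front. Moves and turns with the screw.
- screw (a joint): Turn of the loose screw in rad: grows as it turns clockwise seen from outside; starts at 0.2 to 0.8, and 2.2 is fully home (a firm stop, head down on the grey plate). Each rad sinks the screw 2.5 mm along its axis, so the bit must follow. Turning takes 0.12 N m; pushing alone does not turn it; it stays where it is left.
- plate_screw_place (a point): Point on the face of the grey latch plate (4 mm thick) under the loose screw's head, on the screw's axis; fixed to the bench. The identical other screw, 120 mm to the left, is home and fixed; half-way between the two is the blue toggle, 32 mm wide, standing up to 22 mm from the slope.
- bench: Cream toy bin bench, fixed, 340 mm deep (x), 460 mm wide (y), lid top 220 mm above the table. Origin: centre of its underside; its front faces its -x. The sloping front shoulder rises at 35 degrees from 120 mm height at the front (x -170 mm) to 197 mm (x -60 mm); the loose screw is half-way up it at y -60 mm.
- duck: Wooden pull-along duck on red wheels, 110 mm long, 120 mm high, on the bench's lid; origin at its underside. Leave alone.
- magnifier: Blue plastic magnifying glass lying on the lid, lens 80 mm across, handle 80 mm; origin under the lens. Leave alone.
- drum: Red plastic drum, 122 mm across, 78 mm high, on the lid; origin at its underside. Leave alone.
- bowl: Green silicone stacking bowl, 110 mm across, 50 mm high, on the table; origin at its underside. Leave alone.
- spoon: Steel toy spoon, 140 mm long, lying on the table near the robot. Leave alone.
- cup: Yellow stacking cup, 68 mm across, 60 mm high, on the table; origin at its underside. Leave alone.

How it is judged:
By the outcome, as a careful person would: the job done as asked, in the order asked, and still so for the second after the job is handed in, with the robot touching nothing.
It also fails if it takes over 58 s, if anything falls off the work surface, if the arm or the gripper's body presses on something with over 40 N, if the wrist force passes 120 N, or if a joint passes its speed limit or range.

## Robot

A 6-joint arm with a two-finger parallel gripper is mounted at the origin on the work surface. World frame = base frame: x ahead of the robot, y to its left, z up, the work surface at z = 0. Lengths are in mm, angles in degrees, forces in N, time in s.
With the tool pointing down it reaches from about 350 to 850 mm from the base axis. Payload 8.1 kg.
Tool frame: the origin (TCP) lies midway between the tips of the shut fingers; the grasp point (between the pads) lies 19 mm behind it; x points along the fingers, y is the direction in which the jaws open and shut, and the axes are right-handed (so a half turn about x gives the same grasp; the last joint's range is limited). The gripper opens to 85 mm and grips with 20 to 120 N. Pads are 22 mm wide; open, the fingers measure 114 mm over their backs; the gripper's body (76 mm by 85 mm) begins 54 mm behind the grasp point. The pads swing forward as they close: fully open they stand 13 mm farther back than shut.
Start: joints at [67.643, 7.471, 85.268, -0, 87.261, -4.893], TCP at [180.04, 572.356, 231.292] pointing down, gripper open.
Joint ranges: [-169.43, 169.43], [-51.17, 129.36], [1.28, 143.12], [-76.62, 256.62], [0, 156.53], [-152.29, 152.29]. Speed limits (degrees/s): [136.94, 136.94, 159.86, 180, 180, 180].

## Interface

Orientations are given as [roll, pitch, yaw] about the fixed x, y, z axes, in that order (R = Rz(yaw) Ry(pitch) Rx(roll)).
In Python, from bench import sense, snapshot, hand_in gives the robot as it stands.
- The arm moves only by the tool drive_tool, never from a script. Its argument "deltas" is a list of rows, each a list of 7 numbers: the closure in counts, from 0 (fully open) to 255 (shut), then the shift along the tool's x, y, z in m, then the turn, a rotation vector about the tool's x, y, z in rad. A call has exactly 10 rows; each row is the pose to reach, as a shift and turn from the pose commanded when the call began, along the tool's axes at that moment; what a row does not reach only later rows make up. A row lasts 1/12 s, in which the tool goes at most 41.7 mm and 7.16 degrees, less where a joint would pass 70% of its speed; a pose out of reach is approached as far as the arm can. A call with a gripper value outside its range is refused whole. The fingers move at their own pace and stop on an object; "squeeze" is the grip in N (left out, the last holds). Time passes only in rows, so rows that repeat a pose let the fingers close, or fill a call up. It gives the time, the measured TCP pose, the force and the opening at its end, in the units of the state.
- sense(): the state, without advancing time (a new reading comes with each control period).
- snapshot(name): name is "side" or "top" or "wrist"; returns a dict with "frame" (400x640x3 uint8, blue, green, red), "fx", "fy", "cx", "cy" (pixels), "rvec" (rotation vector, rad) and "tvec" (3), from world to camera coordinates, as OpenCV has them. Camera axes: x right, y down, z forward; pixel columns grow to the right and rows downward; lengths in mm; the calibration is good to about 2 mm. The wrist camera is an equidistant fisheye: a pixel r from the principal point sees the ray r / f radians off the axis. A picture is of the moment at which its call begins. There is no depth.
- hand_in(): hands the job in, once; it reports no verdict.
The state is a dict: "time": time; "joint_pos": joint angles; "qd": joint speeds; "joint_efforts": joint torques, N m; "tool_pos": TCP position; "tcp_rot": TCP orientation; "ft_force": force on the tool from outside, world axes, zero at the start; "wrist_torque": the same for the moment, N m; "finger_gap": finger opening in mm.
Only numpy, scipy, OpenCV 4.12 (cv2) and the standard library are available. Lean on these libraries where they do the work, as an engineer would, in place of code of your own. Each camera call takes 0.05 s, during which the arm holds its last target.

## Working session

There is one attempt and no reset: what is moved stays moved. The work goes in short steps, Python scripts to look and compute and a tool call to move; the robot and the scene stay as the last step left them, time stands still between calls to the robot, and variables do not carry over. Pictures are saved under pics/ and viewed, and the job is handed in when it is done.

Besides the shell and the picture viewer there is one more tool, called as name([rows], argument=value, ...), one row to a line, values as JSON. drive_tool: Moves the arm, as the interface text tells. Its arguments: {"type":"object","properties":{"deltas":{"type":"array","items":{"type":"array","items":{"type":"number"}}},"squeeze":{"type":"number"}},"required":["deltas"]}

```bash
ls; mkdir -p pics; python3 - <<'E'
from bench import sense, snapshot
import cv2, pickle
print(sense())
d={}
for n in ("side","top","wrist"):
    s=snapshot(n); cv2.imwrite(f"pics/{n}0.png",s["frame"]); d[n]=s
    print(n,s["fx"],s["fy"],s["cx"],s["cy"],s["rvec"],s["tvec"])
pickle.dump(d,open("s0.pkl","wb"))
E
```

```text
pics
{'time': 0.0, 'joint_pos': array([ 6.76438549e+01,  7.51347364e+00,  8.53299260e+01,  1.16175104e-03,
        8.72605384e+01, -4.89293304e+00]), 'qd': array([ 0.00625724, -0.06113901,  0.00790877,  0.02382033,  0.0443892 ,
       -0.01331864]), 'joint_efforts': array([-1.24155260e-03, -5.69402719e+01, -5.00550377e+01, -3.40100387e-04,
        1.51835504e-02, -3.52977487e-06]), 'tool_pos': array([179.81854688, 571.84988511, 230.25526217]), 'tcp_rot': array([ -95.53253334,   89.89605555, -112.99580201]), 'ft_force': array([ 0.84715821, -0.80252054,  0.18968203]), 'wrist_torque': array([-0.02393065,  0.01759224, -0.02574631]), 'finger_gap': 85.28408129988301}
side 414.62755013646574 414.62755013646574 319.60862861613884 196.49498925532583 [ 2.07046931 -0.56751017  0.31281969] [-534.72958919  264.06008447 1172.84264565]
top 501.9563651264034 501.9563651264034 321.20869226759515 195.75533598383203 [ 2.14806481 -2.20598984  0.08804032] [ -46.35271879  593.93074811 1498.59553609]
wrist 309.70691628693146 309.70691628693146 317.86565404811614 200.37078497702404 [-2.31897184 -1.70287933 -0.26589789] [-598.75880516  -40.75877323  381.00511448]
```

View pics/side0.png

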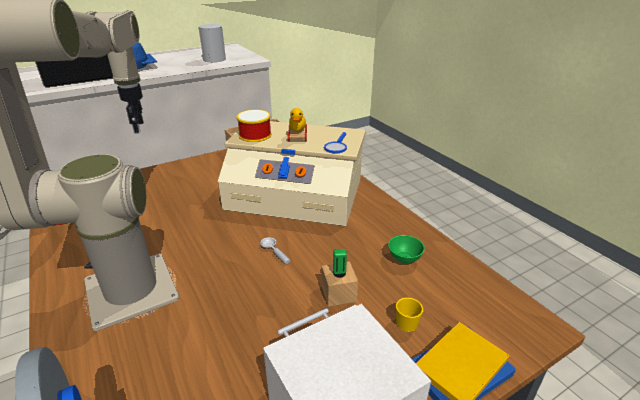

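View pics/top0.png

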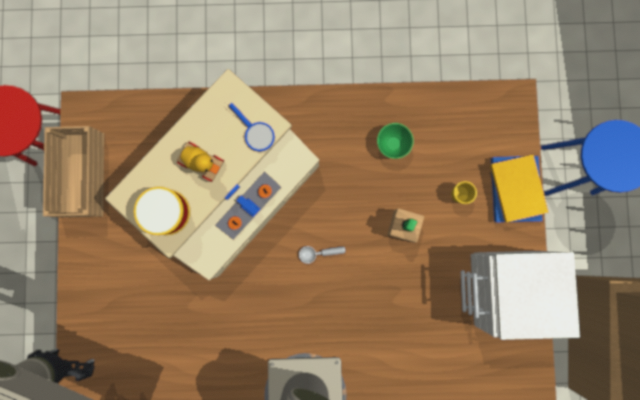

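View pics/wrist0.png

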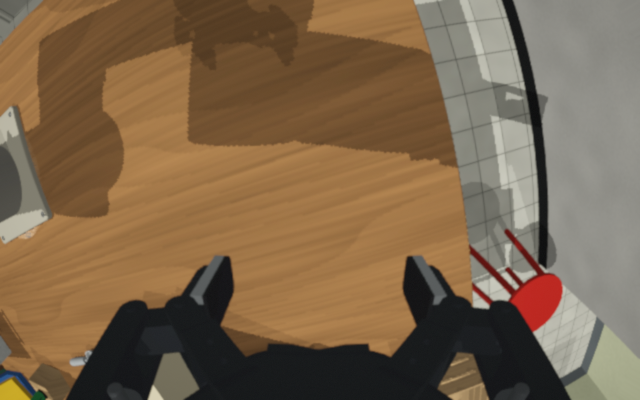

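The side view shows the driver at about (340,262), with the stand below it, and the two screws at about (267,169) and (301,172). The top view shows the driver at about (410,226) and the screws at about (234,223) and (265,190). I'll enlarge these regions and measure.

```bash
cat > h.py <<'E'
import numpy as np, cv2, pickle
from scipy.spatial.transform import Rotation as R
def cam(s):
    Rm=cv2.Rodrigues(np.array(s["rvec"],float))[0]; t=np.array(s["tvec"],float)
    return Rm,t,-Rm.T@t
def ray(s,u,v,fish=False):
    Rm,t,c=cam(s)
    x=(u-s["cx"])/s["fx"]; y=(v-s["cy"])/s["fy"]
    if fish:
        r=np.hypot(x,y); d=np.array([x/r*np.sin(r),y/r*np.sin(r),np.cos(r)]) if r>1e-9 else np.array([0,0,1.])
    else: d=np.array([x,y,1.])
    d=Rm.T@d; return c,d/np.linalg.norm(d)
def onz(s,u,v,z,fish=False):
    c,d=ray(s,u,v,fish); return c+d*(z-c[2])/d[2]
def onplane(s,u,v,p,n,fish=False):
    c,d=ray(s,u,v,fish); return c+d*(np.dot(p-c,n)/np.dot(d,n))
def two(r1,r2):
    (c1,d1),(c2,d2)=r1,r2
    A=np.stack([d1,-d2],1); k=np.linalg.lstsq(A,c2-c1,rcond=None)[0]
    a=c1+k[0]*d1;b=c2+k[1]*d2
    return (a+b)/2,np.linalg.norm(a-b)
def proj(s,P,fish=False):
    Rm,t,c=cam(s); q=Rm@np.array(P,float)+t
    if fish:
        r=np.hypot(q[0],q[1]); th=np.arctan2(r,q[2]); return s["cx"]+s["fx"]*th*q[0]/r, s["cy"]+s["fy"]*th*q[1]/r
    return s["cx"]+s["fx"]*q[0]/q[2], s["cy"]+s["fy"]*q[1]/q[2]
def crop(s,u0,v0,u1,v1,k,name):
    cv2.imwrite(name,cv2.resize(s["frame"][v0:v1,u0:u1],None,fx=k,fy=k,interpolation=cv2.INTER_CUBIC))
def blobs(s,lo,hi,box,amin=5):
    u0,v0,u1,v1=box
    h=cv2.cvtColor(s["frame"],cv2.COLOR_BGR2HSV)[v0:v1,u0:u1]
    m=cv2.inRange(h,lo,hi); n,l,st,ce=cv2.connectedComponentsWithStats(m)
    return [(ce[i]+[u0,v0],st[i]+[u0,v0,0,0,0]) for i in range(1,n) if st[i][4]>=amin], m
E
python3 - <<'E'
from h import *
d=pickle.load(open("s0.pkl","rb"))
T=d["top"];S=d["side"]
crop(T,370,195,450,255,10,"pics/t_st.png"); crop(T,210,160,300,250,6,"pics/t_sc.png")
crop(S,300,235,380,315,7,"pics/s_st.png"); crop(S,215,140,365,225,5,"pics/s_sc.png")
print(cam(T)[2],cam(S)[2])
for n,s,bx in (("T",T,(210,160,300,250)),("S",S,(240,150,330,190))):
    print(n,blobs(s,(3,150,120),(16,255,255),bx)[0])
for n,s,bx in (("T",T,(390,205,430,245)),("S",S,(325,240,355,285))):
    print(n,blobs(s,(45,100,30),(85,255,255),bx)[0])
E
```

```text
[ 465.00484358  -64.8902976  1542.80609073] [   25.97444818 -1007.29389211   846.1132762 ]
T [(array([214.27692308, 168.33846154]), array([210, 163,  10,  11,  65])), (array([264.35042735, 190.66666667]), array([258, 185,  13,  12, 117])), (array([234.22689076, 222.57983193]), array([228, 217,  13,  12, 119]))]
S [(array([267.19480519, 167.93506494]), array([262, 163,  11,  10,  77])), (array([300.4025974 , 170.79220779]), array([295, 166,  11,  10,  77]))]
T [(array([409.79831933, 224.46218487]), array([404, 219,  13,  12, 119]))]
S [(array([339.56535948, 261.14379085]), array([333, 249,  14,  26, 306]))]
```

View pics/t_st.png

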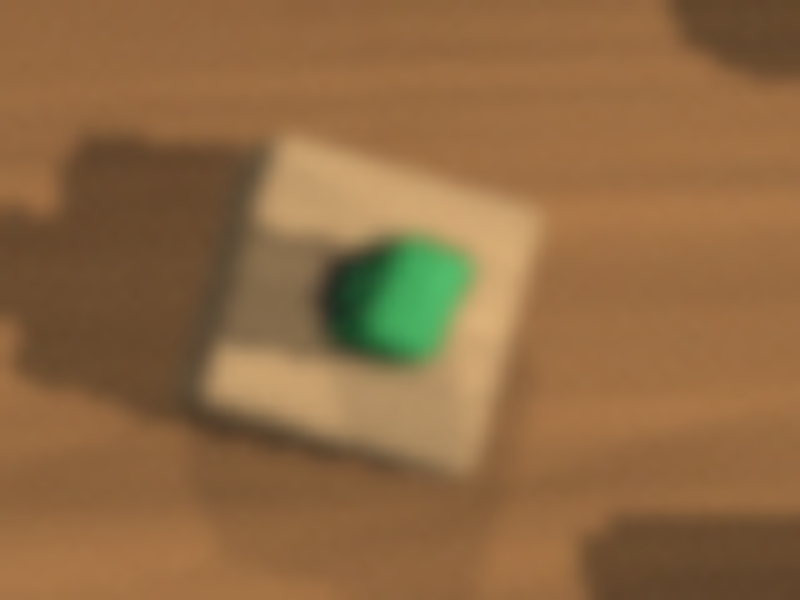

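View pics/t_sc.png

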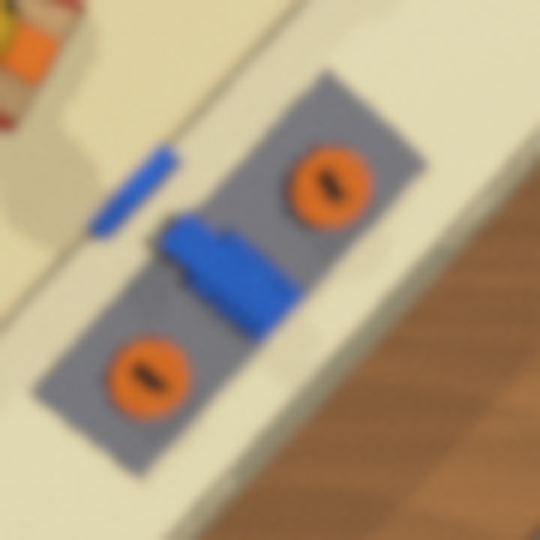

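View pics/s_st.png

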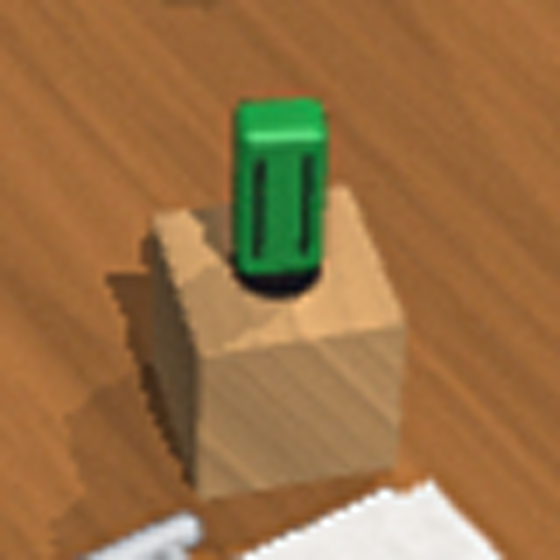

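View pics/s_sc.png

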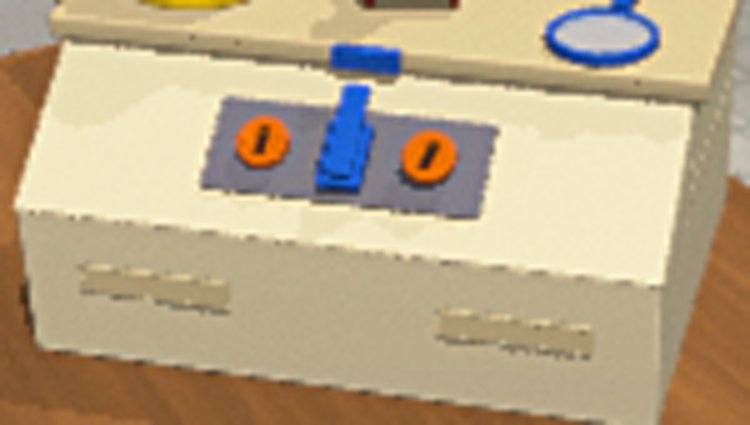

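```bash
python3 - <<'E'
from h import *
d=pickle.load(open("s0.pkl","rb"))
T=d["top"];S=d["side"]; np.set_printoptions(precision=1,suppress=True)
c=np.array([(280,135),(540,210),(470,475),(205,405)])/10+[370,195]-.45
P=np.array([onz(T,*q,76) for q in c]); print("stand top",P,P.mean(0)); e=P[1]-P[0]; print(np.linalg.norm(np.diff(P,axis=0),axis=1),[np.degrees(np.arctan2(*(P[j]-P[i])[[1,0]])) for i,j in((0,1),(1,2),(3,2),(0,3))])
# side top-face corners
c=np.array([(152,215),(345,185),(405,325),(205,355)])/7+[300,235]-.43
P=np.array([onz(S,*q,76) for q in c]); print("side stand",P,P.mean(0)); print(np.linalg.norm(np.diff(P,axis=0),axis=1),[np.degrees(np.arctan2(*(P[j]-P[i])[[1,0]])) for i,j in((0,1),(1,2),(3,2),(0,3))])
# handle top centre in both
print("handle top T",onz(T,370+42.2-.45,195+29.6-.45,152), "S",onz(S,300+281/7-.4,235+120/7-.4,152))
for n,t,s in (("loose",(264.35,190.67),(300.4,170.8)),("home",(234.23,222.58),(267.2,167.9))):
    print(n,two(ray(T,*t),ray(S,*s)))
c=np.array([(328,72),(427,163),(140,478),(35,390)])/6+[210,160]-.4
cs=np.array([(497,125),(480,218),(202,187),(225,95)])/5+[215,140]-.4
for a,b in zip(c,cs): print(two(ray(T,*a),ray(S,*b)))
E
```

```text
stand top [[ 546.1 -284.5   76. ]
 [ 522.2 -359.5   76. ]
 [ 445.7 -335.8   76. ]
 [ 468.  -259.6   76. ]] [ 495.5 -309.8   76. ]
[78.7 80.1 79.4] [np.float64(-107.70597840314186), np.float64(162.79370280706482), np.float64(-106.32016726112754), np.float64(162.31660189872505)]
side stand [[ 472.8 -260.2   76. ]
 [ 548.4 -284.3   76. ]
 [ 523.2 -361.9   76. ]
 [ 450.  -336.9   76. ]] [ 498.6 -310.8   76. ]
[79.3 81.6 77.3] [np.float64(-17.66317609179154), np.float64(-107.98741684352191), np.float64(-18.83640417333355), np.float64(-106.54890436193385)]
handle top T [ 496.3 -310.6  152. ] S [ 496.8 -313.4  152. ]
loose (array([599.3,  92.6, 172.7]), np.float64(2.3670460180669908))
home (array([514.3, 177.1, 168.3]), np.float64(2.484436281997344))
(array([650.9,  90.5, 183.5]), np.float64(3.26605168315947))
(array([613. ,  49.5, 141.5]), np.float64(4.3968434828672125))
(array([469.4, 185.9, 140.9]), np.float64(3.6112382248656))
(array([509. , 225.4, 184.6]), np.float64(1.1899794082025172))
```

```bash
cat >> h.py <<'E'
def toolR(st): return R.from_euler("xyz",st["tcp_rot"],degrees=True).as_matrix()
E
python3 - <<'E'
from h import *
from bench import sense
np.set_printoptions(precision=3,suppress=True)
d=pickle.load(open("s0.pkl","rb")); W=d["wrist"]; st=sense()
M=toolR(st); print("tool axes cols\n",M)
Rm,t,c=cam(W); print("cam in tool",M.T@(c-st["tool_pos"])); print("cam axes in tool\n",M.T@Rm.T)
j=np.radians(st["joint_pos"]); 
Rz=lambda a:R.from_euler("z",a).as_matrix(); Ry=lambda a:R.from_euler("y",a).as_matrix()
A=Rz(j[0])@Ry(j[1]+j[2])@Rz(j[3])@Ry(j[4])@Rz(j[5])
print("const\n",A.T@M)
E
```

```text
tool axes cols
 [[-0.001  0.3    0.954]
 [-0.001  0.954 -0.3  ]
 [-1.    -0.002 -0.   ]]
cam in tool [-143.626   -0.414  -78.508]
cam axes in tool
 [[ 0.    -0.307  0.952]
 [ 1.     0.001 -0.   ]
 [-0.001  0.952  0.307]]
const
 [[-0. -1.  0.]
 [ 0. -0. -1.]
 [ 1. -0.  0.]]
```

```bash
cat >> h.py <<'E'
Rz=lambda a:R.from_euler("z",a,degrees=True).as_matrix(); Ry=lambda a:R.from_euler("y",a,degrees=True).as_matrix()
C=np.array([[0,-1,0],[0,0,-1],[1,0,0.]])
def wrist(M,j1,j23):
    B=Ry(-j23)@Rz(-j1)@M@C.T
    return R.from_matrix(B).as_euler("ZYZ",degrees=True)
def frame(x,z):  # tool axes from x dir and approximate z
    x=x/np.linalg.norm(x); z=z-x*(z@x); z/=np.linalg.norm(z); return np.stack([x,np.cross(z,x),z],1)
E
python3 - <<'E'
from h import *
np.set_printoptions(precision=2,suppress=True)
d=pickle.load(open("s0.pkl","rb")); T=d["top"]; S=d["side"]
yb=np.radians(45.2); bx=np.array([np.cos(yb),np.sin(yb),0]); by=np.array([-np.sin(yb),np.cos(yb),0]); n=-bx*np.sin(np.radians(35))+np.array([0,0,np.cos(np.radians(35))]); up=np.cross(by,n)
print("n",n,"up",up)
p=np.array([599,92.6,172.7])
def ang(s,a,b):
    q=onplane(s,*b,p,n)-onplane(s,*a,p,n); return np.linalg.norm(q),np.degrees(np.arctan2(q@by,q@up))
print("T",ang(T,np.array([315,170])/6+[210,160],np.array([345,203])/6+[210,160]))
print("S",ang(S,np.array([423,165])/5+[215,140],np.array([437,148])/5+[215,140]))
for a in range(-150,40,30):
  zt=up*np.cos(np.radians(a))+by*np.sin(np.radians(a))
  M=frame(-n,zt); print(a,[wrist(M,-12,k) for k in (80,95)])
E
```

```text
n [-0.4  -0.41  0.82] up [0.58 0.58 0.57]
T (np.float64(22.728650750086917), np.float64(175.74810902841193))
S (np.float64(15.457311631112912), np.float64(-25.892378886023113))
-150 [array([29.26, 80.58,  2.95]), array([31.43, 67.61, -4.91])]
-120 [array([ 29.26,  80.58, -27.05]), array([ 31.43,  67.61, -34.91])]
-90 [array([ 29.26,  80.58, -57.05]), array([ 31.43,  67.61, -64.91])]
-60 [array([ 29.26,  80.58, -87.05]), array([ 31.43,  67.61, -94.91])]
-30 [array([  29.26,   80.58, -117.05]), array([  31.43,   67.61, -124.91])]
0 [array([  29.26,   80.58, -147.05]), array([  31.43,   67.61, -154.91])]
30 [array([  29.26,   80.58, -177.05]), array([ 31.43,  67.61, 175.09])]
```

drive_tool([
  [0,-0.03,-0.03,0.02,0,0,0],
  [0,-0.06,-0.066,0.04,0,0,0],
  [0,-0.06,-0.1,0.065,0,0,0],
  [0,-0.06,-0.133,0.09,0,0,0],
  [0,-0.06,-0.166,0.115,0,0,0],
  [0,-0.06,-0.199,0.14,0,0,0],
  [0,-0.06,-0.232,0.165,0,0,0],
  [0,-0.06,-0.265,0.19,0,0,0],
  [0,-0.06,-0.298,0.215,0,0,0],
  [0,-0.06,-0.33,0.24,0,0,0],
])

```text
time: 0.98
tool_pos: [306.3, 193.2, 291.2]
tcp_rot: [38.1, 90.0, 20.7]
ft_force: [0.6, 0.5, 0.5]
finger_gap: 85.4
```

drive_tool([
  [0,0,-0.032,0.025,0,0,0],
  [0,0,-0.064,0.05,0,0,0],
  [0,0,-0.096,0.075,0,0,0],
  [0,0,-0.128,0.1,0,0,0],
  [0,0,-0.16,0.125,0,0,0],
  [0,0,-0.192,0.15,0,0,0],
  [0,0,-0.224,0.175,0,0,0],
  [0,0,-0.256,0.2,0,0,0],
  [0,0,-0.288,0.226,0,0,0],
  [0,0,-0.32,0.252,0,0,0],
])

```text
time: 1.82
tool_pos: [450.9, -188.2, 291.1]
tcp_rot: [36.8, 90.0, 19.3]
ft_force: [0.8, 0.4, 0.1]
finger_gap: 85.5
```

drive_tool([
  [0,0.0,-0.032,0.025,0,0,0],
  [0,0.01,-0.064,0.05,0,0,0],
  [0,0.02,-0.09,0.07,0,0,0],
  [0,0.03,-0.096,0.075,0,0,0],
  [0,0.03,-0.096,0.075,0,0,0],
  [0,0.03,-0.096,0.075,0,0,0],
  [0,0.03,-0.096,0.075,0,0,0],
  [0,0.03,-0.096,0.075,0,0,0],
  [0,0.03,-0.096,0.075,0,0,0],
  [0,0.03,-0.096,0.075,0,0,0],
])

```text
time: 2.65
tool_pos: [493.9, -299.4, 262.5]
tcp_rot: [-18.5, 89.9, -35.9]
ft_force: [-0.2, 0.3, -0.2]
finger_gap: 85.6
```

```bash
python3 - <<'E'
from bench import sense, snapshot
from h import *
s=snapshot("wrist"); st=sense(); pickle.dump((s,st),open("w1.pkl","wb")); cv2.imwrite("pics/w1.png",s["frame"])
print(st["time"],st["tool_pos"],st["joint_pos"]); print(toolR(st).round(3))
crop(s,240,170,400,310,5,"pics/w1c.png")
print(proj(s,[497,-310,152],True),proj(s,[497,-310,76],True))
E
```

```text
2.7 [ 493.82441202 -299.45927262  262.25817293] [-3.63193029e+01  3.27423380e+00  8.65125005e+01  2.62018552e-04
  9.01273444e+01 -1.08909513e+02]
[[ 0.001  0.299  0.954]
 [-0.001  0.954 -0.299]
 [-1.    -0.     0.001]]
(np.float64(307.64383708484814), np.float64(203.00521487053092)) (np.float64(309.86517797913484), np.float64(181.10344581963864))
```

View pics/w1.png

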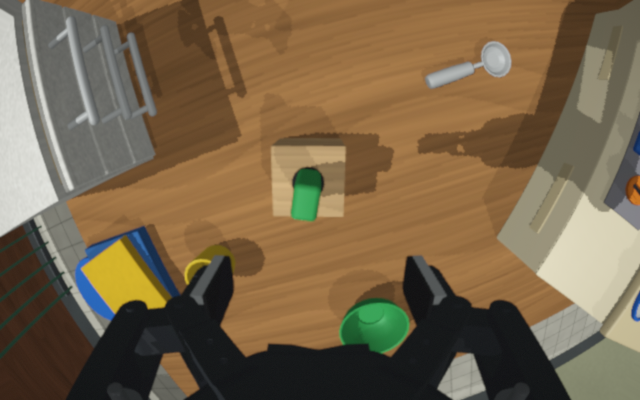

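View pics/w1c.png

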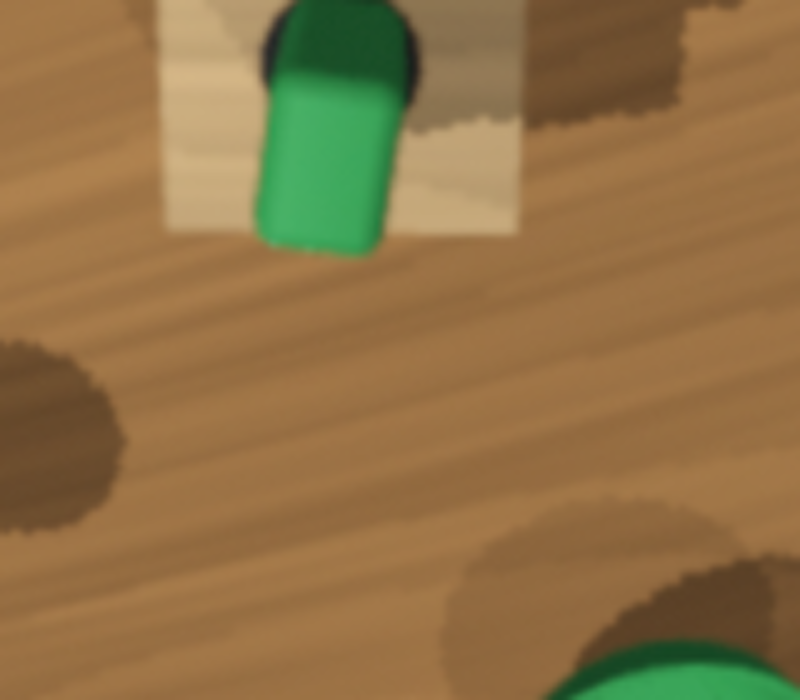

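```bash
python3 - <<'E'
from h import *
np.set_printoptions(precision=1,suppress=True)
s,st=pickle.load(open("w1.pkl","rb"))
print("bowl",onz(s,375,325,50,True),"cup",onz(s,209,265,60,True))
c=[(272,146),(345,146),(345,217),(272,216)]
P=np.array([onz(s,*q,76,True) for q in c]);print(P,P.mean(0),np.linalg.norm(np.diff(P,axis=0),axis=1))
b,m=blobs(s,(45,100,30),(85,255,255),(280,160,335,225)); print(b)
cn=max(cv2.findContours(m,0,1)[0],key=cv2.contourArea); print(cv2.minAreaRect(cn))
E
```

```text
bowl [ 742.8 -287.6   50. ] cup [ 569.3 -476.4   60. ]
[[ 447.3 -337.1   76. ]
 [ 471.  -262.2   76. ]
 [ 549.3 -284.6   76. ]
 [ 523.2 -364.2   76. ]] [ 497.7 -312.    76. ] [78.6 81.4 83.7]
[(array([306.1, 194.5]), array([ 291,  168,   31,   53, 1297]))]
((26.4923095703125, 34.06153869628906), (27.287641525268555, 51.59844970703125), 7.125016689300537)
```

```bash
python3 - <<'E'
from h import *
np.set_printoptions(precision=1,suppress=True)
s,st=pickle.load(open("w1.pkl","rb"))
c=np.array([(272,76),(402,80),(378,257),(256,244)])/5+[240,170]-.4
P=np.array([onz(s,*q,152,True) for q in c]);print(P,P.mean(0),np.linalg.norm(np.diff(P,axis=0),axis=1))
print([np.degrees(np.arctan2(*(P[j]-P[i])[[1,0]])) for i,j in((0,1),(3,2),(1,2),(0,3))])
M=toolR(st); print("delta tool", M.T@(P.mean(0)-st["tool_pos"]))
E
```

```text
[[ 478.  -316.1  152. ]
 [ 485.3 -295.2  152. ]
 [ 514.9 -308.8  152. ]
 [ 506.2 -328.6  152. ]] [ 496.1 -312.2  152. ] [22.1 32.6 21.7]
[np.float64(70.7458661885544), np.float64(66.2226060146449), np.float64(-24.710113851008586), np.float64(-24.017682900215174)]
delta tool [110.3 -11.4   5.8]
```

drive_tool([
  [0,0.0,-0.006,0.003,0.06,0,0],
  [0,0.005,-0.0115,0.0055,0.105,0,0],
  [0,0.03,-0.0115,0.0055,0.105,0,0],
  [0,0.06,-0.0115,0.0055,0.105,0,0],
  [0,0.09,-0.0115,0.0055,0.105,0,0],
  [0,0.12,-0.0115,0.0055,0.105,0,0],
  [0,0.145,-0.0115,0.0055,0.105,0,0],
  [0,0.161,-0.0115,0.0055,0.105,0,0],
  [100,0.161,-0.0115,0.0055,0.105,0,0],
  [200,0.161,-0.0115,0.0055,0.105,0,0],
], squeeze=60)

```text
time: 3.53
tool_pos: [494.8, -312.0, 99.8]
tcp_rot: [167.8, 89.9, 144.4]
ft_force: [-0.5, -0.0, 1.5]
finger_gap: 63.8
```

drive_tool([
  [255,0,0,0,0,0,0],
  [255,0,0,0,0,0,0],
  [255,0,0,0,0,0,0],
  [255,0,0,0,0,0,0],
  [255,0,0,0,0,0,0],
  [255,0,0,0,0,0,0],
  [255,0,0,0,0,0,0],
  [255,-0.01,0,0,0,0,0],
  [255,-0.02,0,0,0,0,0],
  [255,-0.03,0,0,0,0,0],
], squeeze=60)

```text
time: 4.37
tool_pos: [495.4, -312.7, 131.6]
tcp_rot: [-17.7, 90.0, -41.1]
ft_force: [-0.1, 1.2, -0.5]
finger_gap: 23.6
```

```bash
python3 - <<'E'
from bench import sense, snapshot
from h import *
s=snapshot("wrist"); st=sense(); pickle.dump((s,st),open("w2.pkl","wb")); cv2.imwrite("pics/w2.png",s["frame"])
print(st["time"],st["tool_pos"],st["joint_pos"],st["ft_force"],st["wrist_torque"],st["finger_gap"])
E
```

```text
4.4167 [ 496.58455569 -313.57528781  134.28717942] [-3.72716437e+01  9.03067051e+00  9.38637212e+01 -9.50690836e-04
  7.68802986e+01 -1.03794756e+02] [ 2.05144924 -0.58145905  0.75017645] [-0.09288383 -0.05371539  0.01419113] 23.245962584443124
```

View pics/w2.png

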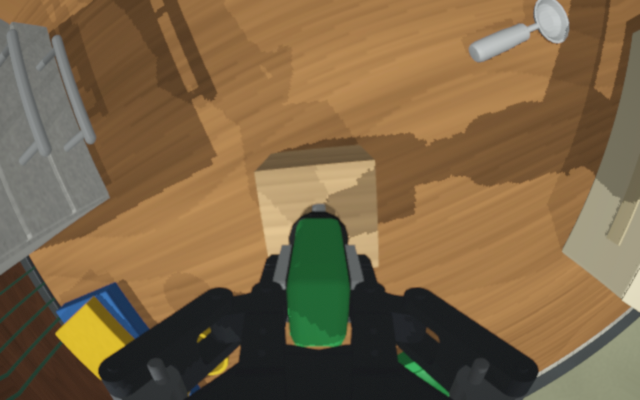

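Handle gripped centrally with a 23 mm opening, and the collar is visible just below the fingertips at about (320,225). Next I lift it clear and carry it towards the screw.

drive_tool([
  [255,-0.03,0,0,0,0,0],
  [255,-0.065,0,0,0,0,0],
  [255,-0.095,-0.01,0.004,0,0,0],
  [255,-0.12,-0.04,0.016,0,0,0],
  [255,-0.14,0.0,0.0,0,0,0],
  [255,-0.15,0.035,-0.014,0,0,0],
  [255,-0.16,0.07,-0.029,0,0,0],
  [255,-0.17,0.105,-0.043,0,0,0],
  [255,-0.17,0.14,-0.058,0,0,0],
  [255,-0.17,0.175,-0.072,0,0,0],
])

```text
time: 5.25
tool_pos: [499.2, -122.0, 302.2]
tcp_rot: [5.7, 89.8, -17.8]
ft_force: [0.6, 0.3, -1.6]
finger_gap: 23.4
```

```bash
cat > tgt.py <<'E'
from h import *
from bench import sense
np.set_printoptions(precision=4,suppress=True)
yb=np.radians(45.2); bx=np.array([np.cos(yb),np.sin(yb),0]); by=np.array([-np.sin(yb),np.cos(yb),0]); n=-bx*np.sin(np.radians(35))+np.array([0,0,np.cos(np.radians(35))]); up=np.cross(by,n)
def goal(a): return frame(-n,up*np.cos(np.radians(a))+by*np.sin(np.radians(a)))
def delta(tp,M2,st):
    M=toolR(st); return (M.T@(tp-st["tool_pos"]))/1000, R.from_matrix(M.T@M2).as_rotvec()
E
python3 - <<'E'
from tgt import *
st=sense(); print(st["time"],st["tool_pos"],st["joint_pos"],st["finger_gap"])
p=np.array([599.3,92.6,172.7])
print(delta(p+n*134,goal(-15),st)); print(wrist(goal(-15),-12,90))
E
```

```text
5.25 [ 499.1616 -121.986   302.1972] [-19.455   -7.2174  92.6442   0.0052  94.3985 -85.9501] 23.448871319334447
(array([ 0.0197,  0.1651, -0.0217]), array([-0.9064, -0.4687,  0.4235]))
[  30.4798   71.8979 -137.1701]
```

drive_tool([
  [255,0.002,0.016,-0.002,-0.09,-0.047,0.042],
  [255,0.004,0.033,-0.004,-0.18,-0.094,0.085],
  [255,0.006,0.049,-0.006,-0.27,-0.141,0.127],
  [255,0.008,0.066,-0.009,-0.36,-0.188,0.169],
  [255,0.01,0.082,-0.011,-0.453,-0.235,0.212],
  [255,0.012,0.099,-0.013,-0.544,-0.282,0.254],
  [255,0.014,0.115,-0.015,-0.635,-0.328,0.296],
  [255,0.016,0.132,-0.017,-0.725,-0.375,0.339],
  [255,0.018,0.149,-0.02,-0.816,-0.422,0.381],
  [255,0.02,0.165,-0.022,-0.906,-0.469,0.424],
])

```text
time: 6.08
tool_pos: [544.7, 37.4, 281.4]
tcp_rot: [14.9, 54.9, 45.4]
ft_force: [-1.1, -0.1, -0.5]
finger_gap: 23.6
```

drive_tool([
  [255,0,0,0,0,0,0],
  [255,0,0,0,0,0,0],
  [255,0,0,0,0,0,0],
  [255,0,0,0,0,0,0],
  [255,0,0,0,0,0,0],
  [255,0,0,0,0,0,0],
  [255,0,0,0,0,0,0],
  [255,0,0,0,0,0,0],
  [255,0,0,0,0,0,0],
  [255,0,0,0,0,0,0],
])

```text
time: 6.92
tool_pos: [544.6, 36.7, 280.3]
tcp_rot: [15.3, 55.1, 45.5]
ft_force: [-0.3, 0.5, 0.3]
finger_gap: 23.4
```

```bash
python3 - <<'E'
from bench import snapshot
from tgt import *
s=snapshot("wrist"); S=snapshot("side"); T=snapshot("top"); st=sense(); pickle.dump((s,st,S,T),open("w3.pkl","wb")); cv2.imwrite("pics/w3.png",s["frame"])
print(st["time"],st["tool_pos"],st["joint_pos"]); 
p=np.array([599.3,92.6,172.7])
print(delta(p+n*134,goal(-15),st))
M=toolR(st)
print("tip px",proj(s,st["tool_pos"]+M@[94,0,0],True),"screw px",proj(s,p,True))
u,v=map(int,proj(s,p,True)); print(u,v)
crop(s,max(u-70,0),max(v-50,0),u+70,v+60,5,"pics/w3c.png")
crop(S,240,120,340,200,8,"pics/s3c.png")
E
```

```text
7.0667 [544.5575  36.67   280.2451] [ -22.8646  -22.4057  114.3212   33.2405   76.182  -147.7156]
(array([-0.001 ,  0.0012,  0.0022]), array([-0.0018, -0.0016, -0.0023]))
tip px (np.float64(318.1238038714723), np.float64(202.1007691405177)) screw px (np.float64(319.02097253412103), np.float64(191.4608049030553))
319 191
```

View pics/w3.png

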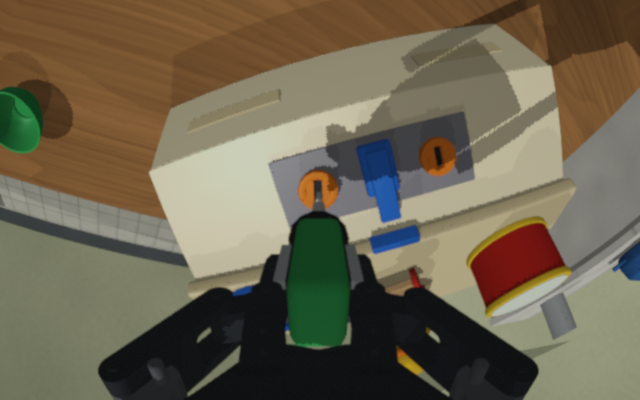

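View pics/w3c.png

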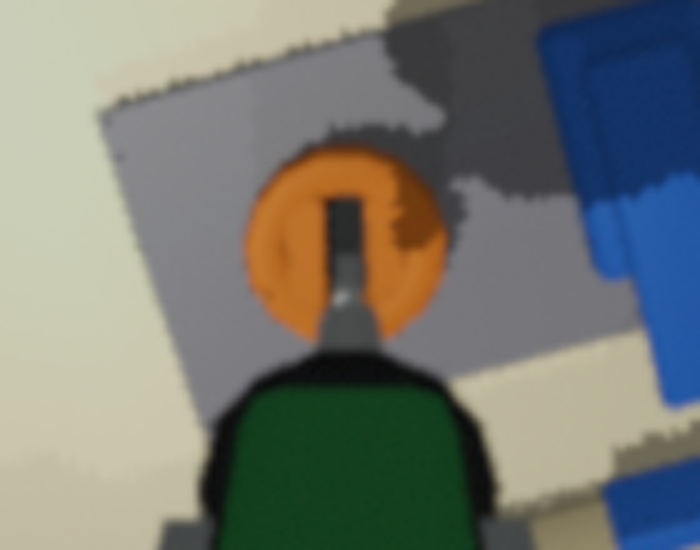

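View pics/s3c.png

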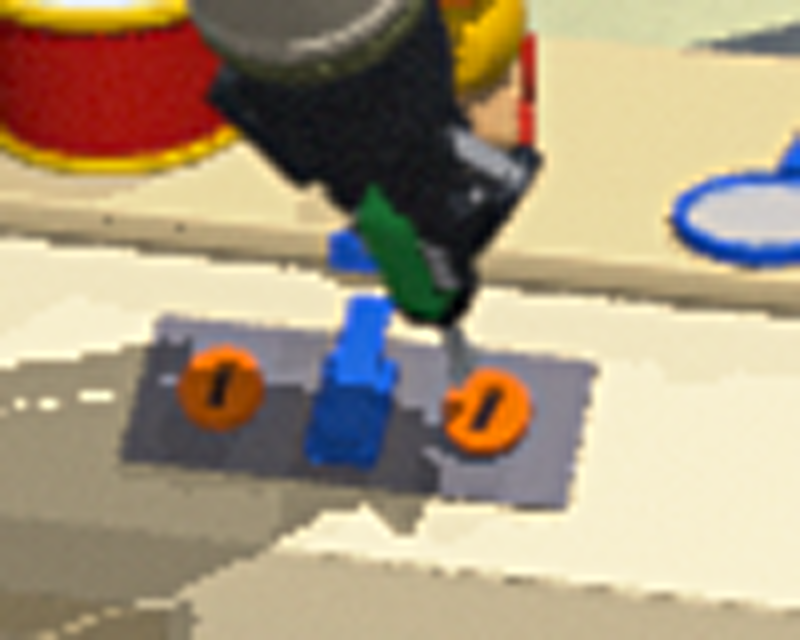

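```bash
cat >> tgt.py <<'E'
def toolpt(s,st,u,v,x):
    M=toolR(st); P=onplane(s,u,v,st["tool_pos"]+M[:,0]*x,M[:,0],True); return M.T@(P-st["tool_pos"])
E
python3 - <<'E'
from tgt import *
s,st,S,T=pickle.load(open("w3.pkl","rb")); M=toolR(st)
for q in [(94,-2,-8),(94,2,-8),(94,-2,8),(80,0,-5),(60,0,-5),(24,0,-18)]:
    u,v=proj(s,st["tool_pos"]+M@q,True); print(q,((u-249)*5+2,(v-141)*5+2))
im=s["frame"]; k=cv2.resize(im[165:225,289:349],None,fx=10,fy=10,interpolation=cv2.INTER_NEAREST); cv2.imwrite("pics/w3d.png",k)
print(blobs(s,(5,150,60),(18,255,255),(280,160,350,210))[0])
E
```

```text
(94, -2, -8) (np.float64(335.15042263262427), np.float64(260.0043962873566))
(94, 2, -8) (np.float64(360.14872193152013), np.float64(260.0116118804716))
(94, -2, 8) (np.float64(335.33465303179906), np.float64(354.057347186))
(80, 0, -5) (np.float64(347.7363348453089), np.float64(305.0358248047911))
(60, 0, -5) (np.float64(347.89679874338657), np.float64(349.54405449005947))
(24, 0, -18) (np.float64(348.35593324943756), np.float64(349.0122692377569))
[(array([317.727 , 187.8049]), array([298, 170,  40,  38, 989]))]
```

View pics/w3d.png

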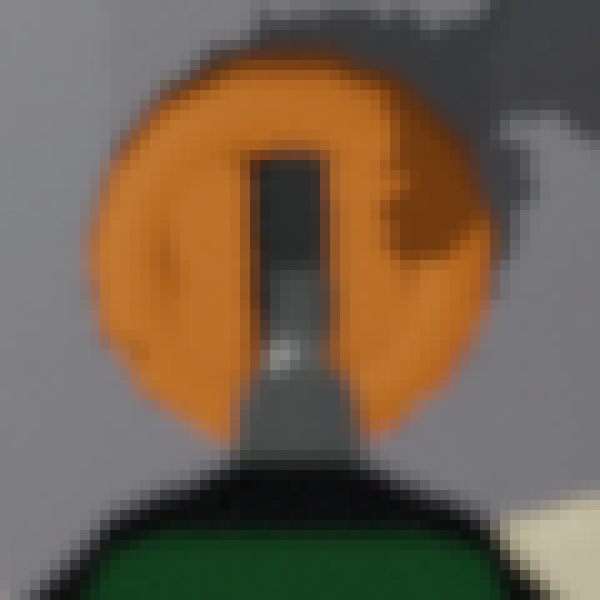

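```bash
python3 - <<'E'
from tgt import *
s,st,S,T=pickle.load(open("w3.pkl","rb")); M=toolR(st)
f=lambda X,Y:(X/10+288.5,Y/10+164.5)
for nm,q in dict(headL=(92,250),headR=(497,250),headT=(294,48),slotL=(252,200),slotR=(326,200),slotT=(289,153)).items(): print(nm,toolpt(s,st,*f(*q),133))
for nm,q in dict(bladeL=(270,285),bladeR=(325,285),bladeT=(298,265)).items(): print(nm,toolpt(s,st,*f(*q),94))
# loose via other views
for n_,s2,bx_ in (("T",T,(245,170,300,215)),("S",S,(285,150,330,190))): print(n_,blobs(s2,(3,150,120),(16,255,255),bx_)[0])
E
```

```text
headL [133.     -18.9486   0.5033]
headR [133.      18.71     0.4921]
headT [133.      -0.1739 -18.663 ]
slotL [133.      -4.0501  -4.2932]
slotR [133.       2.7893  -4.2949]
slotT [133.      -0.6301  -8.7734]
bladeL [94.     -2.1047 -7.6669]
bladeR [94.      2.2973 -7.6682]
bladeT [94.     0.135 -9.334]
T [(array([264.1696, 190.5   ]), array([258, 185,  13,  12, 112]))]
S [(array([300.5455, 171.1299]), array([296, 166,  10,  11,  77]))]
```

Slot and blade are both vertical in the wrist image, so they are aligned. The slot is centred at u≈317.5 and the blade at u≈318.3. I need about 2 mm in tool +z and −0.4 mm in y before moving in.

drive_tool([
  [255,0.0,-0.0004,0.002,0,0,0],
  [255,0.005,-0.0004,0.002,0,0,0],
  [255,0.012,-0.0004,0.002,0,0,0],
  [255,0.02,-0.0004,0.002,0,0,0],
  [255,0.026,-0.0004,0.002,0,0,0],
  [255,0.031,-0.0004,0.002,0,0,0],
  [255,0.034,-0.0004,0.002,0,0,0],
  [255,0.034,-0.0004,0.002,0,0,0],
  [255,0.034,-0.0004,0.002,0,0,0],
  [255,0.034,-0.0004,0.002,0,0,0],
])

```text
time: 7.9
tool_pos: [560.1, 50.9, 253.8]
tcp_rot: [15.3, 55.0, 45.4]
ft_force: [0.2, 0.7, -1.0]
finger_gap: 23.3
```

```bash
cat > look.py <<'E'
import sys
from bench import snapshot
from tgt import *
nm=sys.argv[1]
s=snapshot("wrist"); S=snapshot("side"); st=sense(); pickle.dump((s,st,S),open(nm+".pkl","wb"))
print(st["time"],st["tool_pos"],"j4-6",st["joint_pos"][3:],"F",st["ft_force"],"tauTool",toolR(st).T@st["wrist_torque"],"Ftool",toolR(st).T@st["ft_force"],st["finger_gap"])
print(delta(st["tool_pos"],goal(-15),st)[1])
cv2.imwrite(f"pics/{nm}.png",np.hstack([cv2.resize(s["frame"][160:230,284:354],None,fx=6,fy=6,interpolation=cv2.INTER_CUBIC),cv2.resize(S["frame"][140:196,270:320],(375,420),interpolation=cv2.INTER_CUBIC)]))
E
python3 look.py l1
```

```text
8.0 [560.1196  50.8207 253.9267] j4-6 [  33.3367   71.8351 -147.4536] F [-0.538   0.4518 -0.0568] tauTool [-0.0063  0.3641 -0.1184] Ftool [ 0.0144  0.6551 -0.2598] 23.44416722183621
[-0.0013 -0.001  -0.0017]
```

View pics/l1.png

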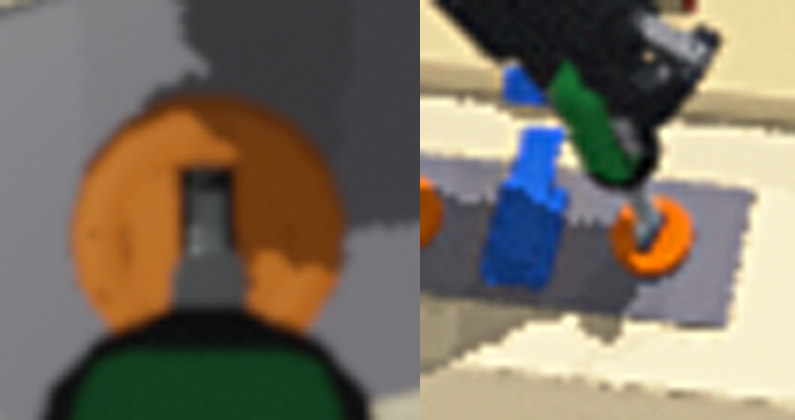

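Blade (x 187–232 in the crop) sits centred within the slot (180–235), and its end is about 3 mm from the slot end. Now inserting.

drive_tool([
  [255,0.0015,0,0,0,0,0],
  [255,0.003,0,0,0,0,0],
  [255,0.0045,0,0,0,0,0],
  [255,0.006,0,0,0,0,0],
  [255,0.007,0,0,0,0,0],
  [255,0.008,0,0,0,0,0],
  [255,0.009,0,0,0,0,0],
  [255,0.009,0,0,0,0,0],
  [255,0.009,0,0,0,0,0],
  [255,0.009,0,0,0,0,0],
])

```text
time: 8.83
tool_pos: [563.8, 53.9, 248.6]
tcp_rot: [15.0, 55.0, 45.3]
ft_force: [-16.2, -8.9, 16.9]
finger_gap: 23.4
```

```bash
python3 look.py l2
```

```text
8.9333 [563.7763  53.9441 248.6221] j4-6 [  33.3391   70.8665 -147.4456] F [-15.895   -8.419   16.8849] tauTool [0.0361 1.9054 1.0463] Ftool [-23.6748   4.0487  -5.6343] 23.586100156358707
[ 0.0006 -0.0008 -0.0007]
```

View pics/l2.png

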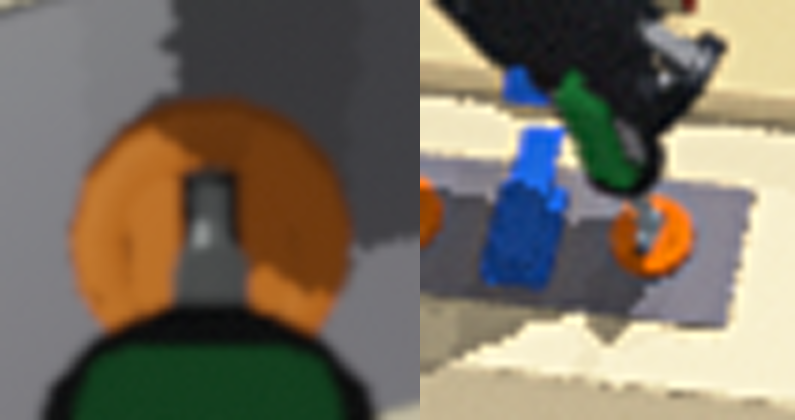

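```bash
python3 - <<'E'
from h import *
s,st,S=pickle.load(open("l2.pkl","rb"))
a=cv2.resize(s["frame"][172:216,296:340],None,fx=18,fy=18*.75,interpolation=cv2.INTER_CUBIC)
a=cv2.convertScaleAbs(a,alpha=2.0); cv2.imwrite("pics/l2z.png",a[:600,:800])
E
```

```text
(no output)
```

View pics/l2z.png

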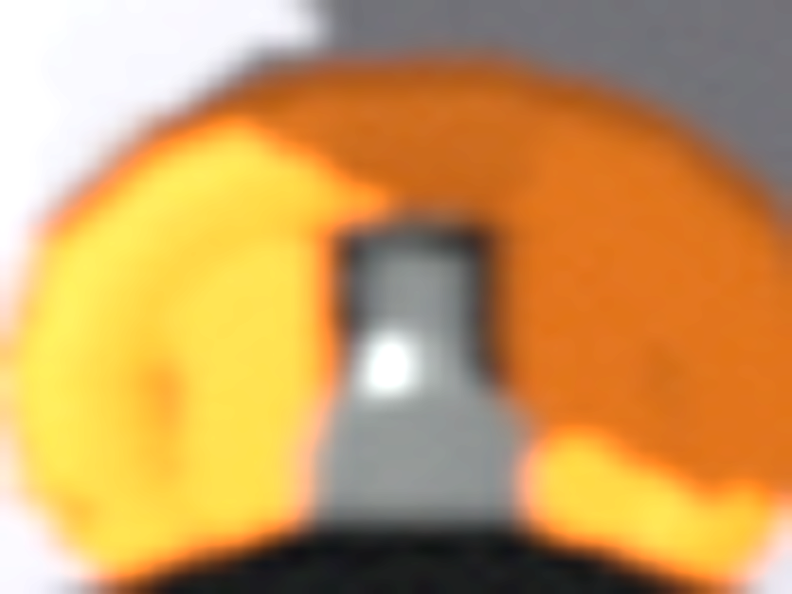

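```bash
python3 - <<'E'
from tgt import *
s,st,S=pickle.load(open("l2.pkl","rb")); d=pickle.load(open("s0.pkl","rb"));T=d["top"];S0=d["side"]
M=toolR(st); tip=st["tool_pos"]+M@[94,0,0.]; print("tip",tip)
pc=np.array([560.6,137.8,162.6]); print("tip above plate face",(tip-pc)@n)
print("loose/home blob above plate",(np.array([599.3,92.6,172.7])-pc)@n,(np.array([514.3,177.1,168.3])-pc)@n)
# top view alone: plate outline centre on plane z known (161.8 at centre)
c=np.array([(328,72),(427,163),(140,478),(35,390)])/6+[210,160]-.4
cs=np.array([(497,125),(480,218),(202,187),(225,95)])/5+[215,140]-.4
for nm,cc,ss in(("T",c,T),("S",cs,S0)):
    P0=np.array([560,138,161.8]); P=np.array([onplane(ss,*q,P0,n) for q in cc]); print(nm,P.mean(0),np.linalg.norm(np.diff(P,axis=0),axis=1))
E
```

```text
tip [601.6785  92.2256 171.5899]
tip above plate face 9.310216302444136
loose/home blob above plate 11.028468595799787 7.387020725958674
T [559.1962 138.6928 161.7477] [ 68.8345 197.6569  69.6492]
S [562.0435 137.4311 162.5256] [ 70.8354 198.8271  72.5922]
```

drive_tool([
  [255,0,0,0,0.05,0,0],
  [255,0,0,0,0.1,0,0],
  [255,0,0,0,0.15,0,0],
  [255,0,0,0,0.2,0,0],
  [255,0,0,0,0.25,0,0],
  [255,0,0,0,0.3,0,0],
  [255,0.0001,0,0,0.35,0,0],
  [255,0.0002,0,0,0.4,0,0],
  [255,0.0003,0,0,0.45,0,0],
  [255,0.0004,0,0,0.5,0,0],
], squeeze=90)

```text
time: 9.77
tool_pos: [564.8, 53.6, 248.6]
tcp_rot: [43.6, 55.0, 45.1]
ft_force: [-10.6, -8.8, 14.1]
finger_gap: 23.4
```

```bash
python3 look.py l3
```

```text
9.8667 [564.8296  53.5729 248.553 ] j4-6 [  33.3499   70.6814 -118.6761] F [-10.4367  -9.0332  12.4428] tauTool [-0.0609  1.0003 -0.4699] Ftool [-18.0897  -2.1255  -3.6864] 23.17901744481257
[-0.5017  0.001   0.0012]
```

View pics/l3.png

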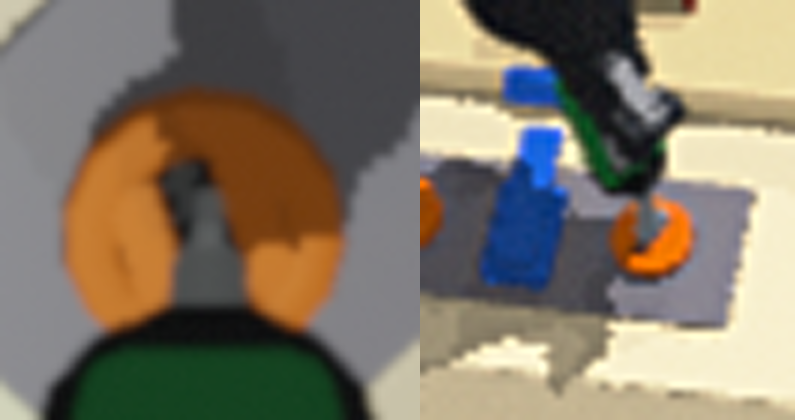

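drive_tool([
  [255,0.0001,0,0,0.04,0,0],
  [255,0.0002,0,0,0.08,0,0],
  [255,0.0003,0,0,0.12,0,0],
  [255,0.0004,0,0,0.16,0,0],
  [255,0.0005,0,0,0.2,0,0],
  [255,0.0006,0,0,0.24,0,0],
  [255,0.0007,0,0,0.28,0,0],
  [255,0.0008,0,0,0.32,0,0],
  [255,0.0009,0,0,0.36,0,0],
  [255,0.001,0,0,0.4,0,0],
])

```text
time: 10.7
tool_pos: [565.1, 53.2, 247.3]
tcp_rot: [66.5, 55.1, 45.0]
ft_force: [-10.7, -12.2, 11.9]
finger_gap: 23.0
```

```bash
python3 look.py l4
```

```text
10.8 [565.1316  53.1674 247.2871] j4-6 [ 33.2735  70.5331 -95.7841] F [-10.8638 -11.813   13.3946] tauTool [-0.0537  0.5717 -1.743 ] Ftool [-20.1634  -5.2905  -1.5603] 23.141643189728963
[-0.9015  0.0008  0.0026]
```

View pics/l4.png

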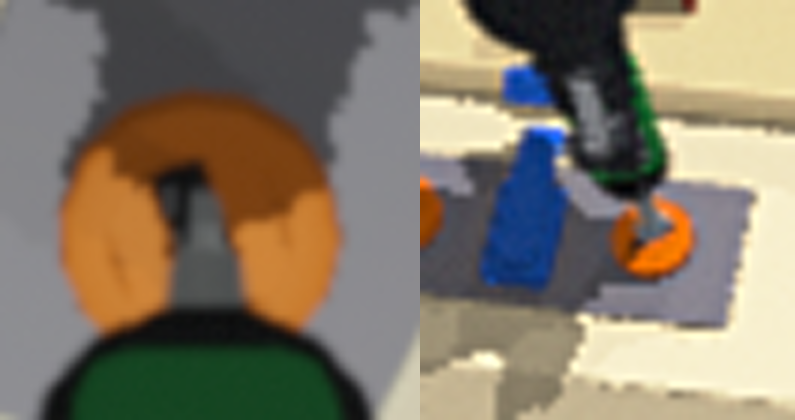

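The slot now keeps a constant lean (about 18°) relative to the blade, so the screw is turning with it. Continuing.

drive_tool([
  [255,0.0001,-0.0002,0,0.04,0,0],
  [255,0.0002,-0.0003,0,0.08,0,0],
  [255,0.0003,-0.0003,0,0.12,0,0],
  [255,0.0004,-0.0003,0,0.16,0,0],
  [255,0.0005,-0.0003,0,0.2,0,0],
  [255,0.0006,-0.0003,0,0.24,0,0],
  [255,0.0007,-0.0003,0,0.28,0,0],
  [255,0.0008,-0.0003,0,0.32,0,0],
  [255,0.0009,-0.0003,0,0.36,0,0],
  [255,0.001,-0.0003,0,0.4,0,0],
])

```text
time: 11.63
tool_pos: [565.1, 52.9, 245.8]
tcp_rot: [89.4, 55.1, 45.0]
ft_force: [-13.8, -14.7, 12.6]
finger_gap: 22.8
```

```bash
python3 look.py l5
```

```text
11.7333 [565.0908  52.8801 245.7939] j4-6 [ 33.2179  70.4312 -72.9075] F [-13.0363 -14.3492  12.248 ] tauTool [-0.0998 -0.1445 -2.5803] Ftool [-21.1176  -8.8992   0.8449] 23.239785596941104
[-1.3016  0.0004  0.0037]
```

View pics/l5.png

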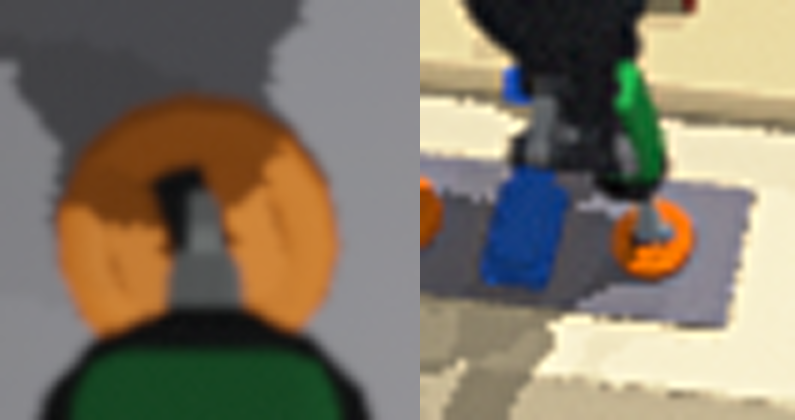

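drive_tool([
  [255,0.0001,-0.0003,0,0.03,0,0],
  [255,0.0002,-0.0006,0,0.06,0,0],
  [255,0.0003,-0.0008,0,0.09,0,0],
  [255,0.0004,-0.0008,0,0.12,0,0],
  [255,0.0004,-0.0008,0,0.15,0,0],
  [255,0.0005,-0.0008,0,0.18,0,0],
  [255,0.0006,-0.0008,0,0.21,0,0],
  [255,0.0006,-0.0008,0,0.24,0,0],
  [255,0.0007,-0.0008,0,0.27,0,0],
  [255,0.0007,-0.0008,0,0.3,0,0],
])

```text
time: 12.57
tool_pos: [564.8, 52.7, 244.7]
tcp_rot: [106.6, 55.2, 45.0]
ft_force: [-13.9, -13.8, 12.7]
finger_gap: 22.9
```

```bash
python3 look.py l6
```

```text
12.6667 [564.8012  52.8105 244.7017] j4-6 [ 33.2528  70.3676 -55.8378] F [-14.5092 -15.1736  12.4934] tauTool [-0.0376 -0.7793 -2.5035] Ftool [-22.2476  -9.5295   3.3275] 23.151670520377298
[-1.6012  0.0006  0.0035]
```

View pics/l6.png

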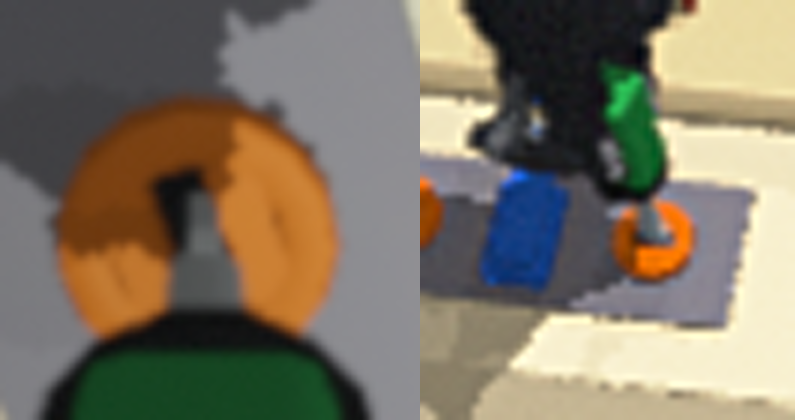

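drive_tool([
  [255,0.0001,0,0,0.03,0,0],
  [255,0.0002,0,0,0.06,0,0],
  [255,0.0003,0,0,0.09,0,0],
  [255,0.0003,0,0,0.12,0,0],
  [255,0.0004,0,0,0.15,0,0],
  [255,0.0005,0,0,0.18,0,0],
  [255,0.0005,0,0,0.21,0,0],
  [255,0.0006,0,0,0.24,0,0],
  [255,0.0007,0,0,0.27,0,0],
  [255,0.0007,0,0,0.3,0,0],
])

```text
time: 13.5
tool_pos: [564.6, 53.0, 243.7]
tcp_rot: [123.8, 55.2, 45.1]
ft_force: [-17.0, -15.9, 13.4]
finger_gap: 23.1
```

```bash
python3 look.py l7
```

```text
13.6 [564.6059  53.0118 243.6941] j4-6 [ 33.2152  70.326  -38.6494] F [-16.8321 -14.7184  13.6378] tauTool [-0.0906 -1.5084 -2.7498] Ftool [-23.9289  -9.6013   4.6007] 22.852557151130203
[-1.9013 -0.0001  0.0044]
```

View pics/l7.png

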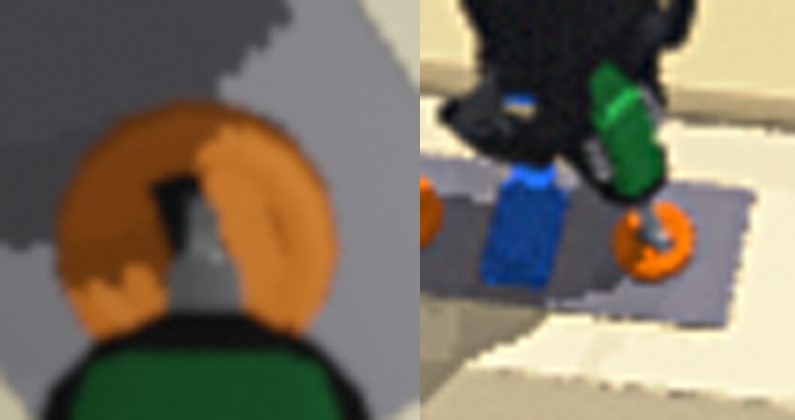

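drive_tool([
  [255,0.0001,0,0,0.03,0,0],
  [255,0.0001,0,0,0.06,0,0],
  [255,0.0002,0,0,0.09,0,0],
  [255,0.0003,0,0,0.12,0,0],
  [255,0.0003,0,0,0.15,0,0],
  [255,0.0004,0,0,0.18,0,0],
  [255,0.0004,0,0,0.21,0,0],
  [255,0.0005,0,0,0.24,0,0],
  [255,0.0005,0,0,0.24,0,0],
  [255,0.0005,0,0,0.24,0,0],
])

```text
time: 14.43
tool_pos: [564.4, 53.3, 242.9]
tcp_rot: [137.6, 55.2, 45.2]
ft_force: [-19.3, -15.1, 14.4]
finger_gap: 23.0
```

```bash
python3 look.py l8
```

```text
14.5333 [564.4051  53.2916 242.9164] j4-6 [ 33.1994  70.302  -24.9701] F [-19.0965 -16.1985  14.0585] tauTool [-0.1025 -2.1216 -2.7406] Ftool [-25.7744  -9.986    7.7892] 23.296852351721146
[-2.1401 -0.0008  0.0052]
```

View pics/l8.png

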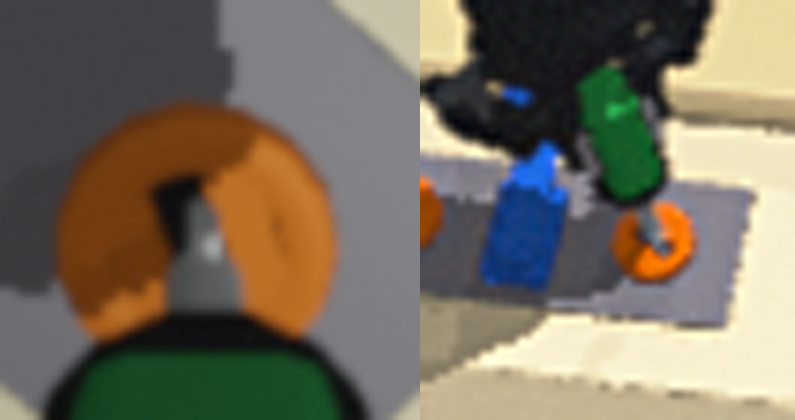

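drive_tool([
  [255,0.0001,0,0,0.03,0,0],
  [255,0.0001,0,0,0.06,0,0],
  [255,0.0002,0,0,0.09,0,0],
  [255,0.0002,0,0,0.12,0,0],
  [255,0.0002,0,0,0.15,0,0],
  [255,0.0002,0,0,0.17,0,0],
  [255,0.0002,0,0,0.17,0,0],
  [255,0.0002,0,0,0.17,0,0],
  [255,0.0002,0,0,0.17,0,0],
  [255,0.0002,0,0,0.17,0,0],
])

```text
time: 15.37
tool_pos: [564.2, 53.7, 242.7]
tcp_rot: [147.4, 55.3, 45.2]
ft_force: [-19.0, -14.9, 13.2]
finger_gap: 23.3
```

```bash
python3 look.py l9
```

```text
15.4667 [564.2495  53.6598 242.7054] j4-6 [ 33.2095  70.3147 -15.236 ] F [-19.9251 -15.0765  15.0411] tauTool [-0.1557 -2.4034 -2.6501] Ftool [-26.4573  -9.3098   7.9927] 23.38947481105646
[-2.3099 -0.0014  0.0054]
```

View pics/l9.png

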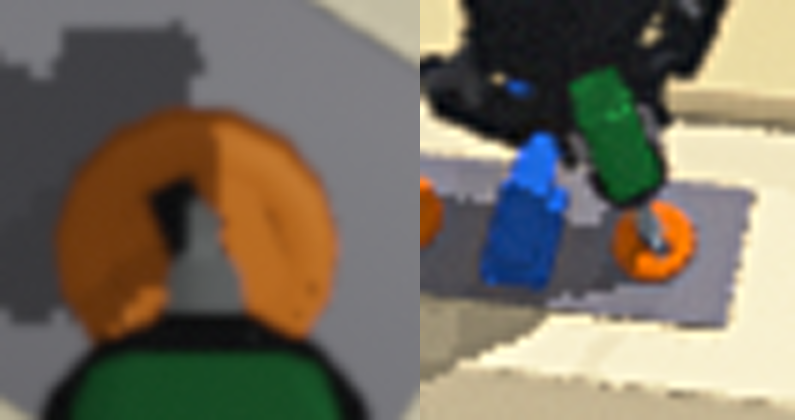

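drive_tool([
  [255,0,0,0,0.03,0,0],
  [255,0,0,0,0.06,0,0],
  [255,0,0,0,0.09,0,0],
  [255,0,0,0,0.12,0,0],
  [255,0,0,0,0.15,0,0],
  [255,0,0,0,0.15,0,0],
  [255,0,0,0,0.15,0,0],
  [255,0,0,0,0.15,0,0],
  [255,0,0,0,0.15,0,0],
  [255,0,0,0,0.15,0,0],
])

```text
time: 16.3
tool_pos: [564.4, 54.1, 243.0]
tcp_rot: [156.0, 55.2, 45.3]
ft_force: [-19.0, -13.0, 13.7]
finger_gap: 22.8
```

```bash
python3 look.py l10; python3 - <<'E'
from tgt import *
ims=[]
for k in ("l6","l7","l8","l9","l10"):
    s,st,S=pickle.load(open(k+".pkl","rb")); 
    im=s["frame"][180:208,300:328]; ims.append(cv2.convertScaleAbs(cv2.resize(im,(155,155),interpolation=cv2.INTER_CUBIC),alpha=1.8))
    s0,st0,_=pickle.load(open("l5.pkl","rb"))
    print(k,"axial sink vs l5",-(st["tool_pos"]-st0["tool_pos"])@n, -(delta(st["tool_pos"],goal(-15),st)[1][0]))
cv2.imwrite("pics/cmp.png",np.hstack(ims))
E
```

```text
16.4 [564.4529  54.0555 243.0097] j4-6 [33.2574 70.305  -6.6586] F [-18.3221 -12.7803  13.7849] tauTool [-0.4413 -2.1729 -2.2216] Ftool [-23.861   -7.8145   7.6581] 23.26259908322148
[-2.4595 -0.0011  0.0045]
l6 axial sink vs l5 0.7492976892545802 1.6012060187953483
l7 axial sink vs l5 1.5776670397481913 1.9012688396752715
l8 axial sink vs l5 2.247473859126871 2.1401326895851582
l9 axial sink vs l5 2.5072983472524366 2.309930190404296
l10 axial sink vs l5 2.501309682144216 2.459461900044891
```

View pics/cmp.png

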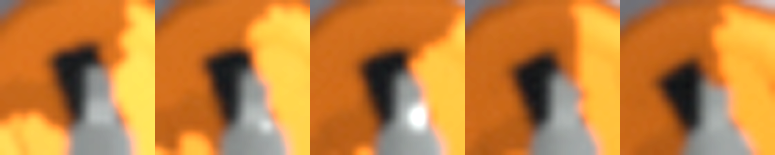

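View pics/l10.png

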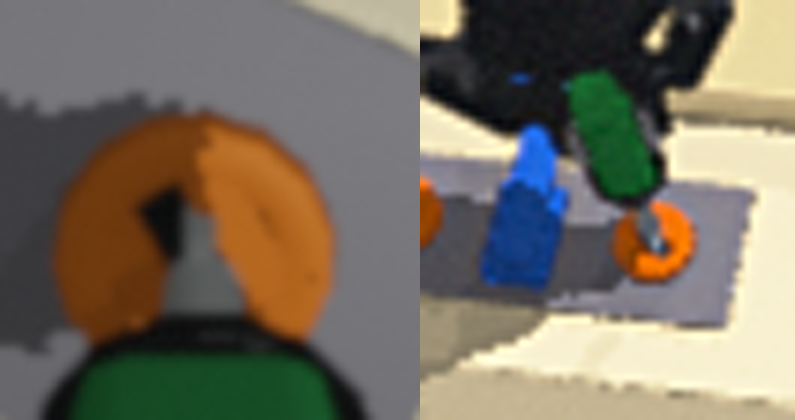

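Wrist torque rose from about 0.1 to 0.44 N m, the sink stopped, and the slot now lags the turning blade, so the screw is on its stop. I back off slightly to free the blade, then retract.

drive_tool([
  [255,0,0,0,-0.05,0,0],
  [255,0,0,0,-0.1,0,0],
  [255,0,0,0,-0.15,0,0],
  [255,-0.001,0,0,-0.18,0,0],
  [255,-0.003,0,0,-0.18,0,0],
  [255,-0.006,0,0,-0.18,0,0],
  [255,-0.012,0,0,-0.18,0,0],
  [255,-0.022,0,0,-0.18,0,0],
  [255,-0.035,0,0,-0.18,0,0],
  [255,-0.05,0,0,-0.18,0,0],
])

```text
time: 17.23
tool_pos: [544.3, 35.4, 283.7]
tcp_rot: [146.0, 55.0, 45.5]
ft_force: [0.4, -0.6, -0.2]
finger_gap: 23.1
```

```bash
python3 look.py l11; python3 - <<'E'
from h import *
s,st,S=pickle.load(open("l11.pkl","rb")); cv2.imwrite("pics/w11.png",s["frame"])
E
```

```text
17.3333 [545.6056  34.3349 286.3935] j4-6 [ 33.2671  76.5694 -17.0769] F [ 0.6261 -0.4164 -0.1787] tauTool [ 0.0245 -0.3068 -0.1822] Ftool [0.2312 0.6178 0.4027] 23.053856641041715
[-2.2798  0.0024 -0.0015]
```

View pics/l11.png

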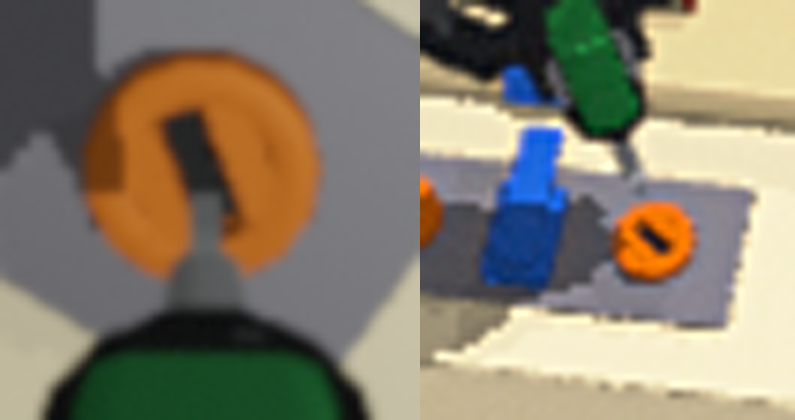

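View pics/w11.png

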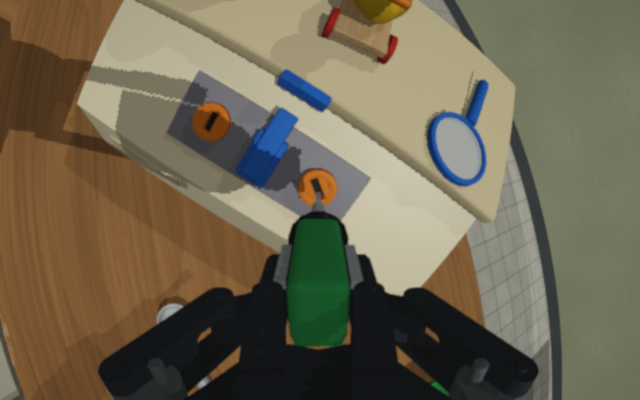

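```bash
python3 - <<'E'
from tgt import *
g=lambda k:pickle.load(open(k+".pkl","rb"))
t2,t9=g("l2")[1],g("l9")[1]; print("sink l2->l9",-(t9["tool_pos"]-t2["tool_pos"])@n)
s,st,S=g("l11")
for nm,ws,wst,SS in (("before",*g("w3")[:2],g("w3")[2]),("after",s,st,S)):
    b,_=blobs(ws,(4,150,50),(18,255,255),(180,90,480,210),100); 
    sb,_=blobs(SS,(3,130,90),(18,255,255),(255,155,330,190),20)
    print(nm,[q[0] for q in b],[(q[0],q[1][4]) for q in sb])
# slot angle after from wrist crop rows
P0=np.array([599.,92,170])
im=s["frame"]; h=cv2.cvtColor(im,cv2.COLOR_BGR2HSV)
m=((im.max(2)<75)).astype(np.uint8); m2=np.zeros_like(m); m2[176:193,305:325]=m[176:193,305:325]
ys,xs=np.nonzero(m2); 
Q=np.array([onplane(s,x,y,P0,n,True) for x,y in zip(xs,ys)]); Q-=Q.mean(0); a=np.c_[Q@up,Q@by]
v=np.linalg.svd(a)[2][0]; print("slot angle",np.degrees(np.arctan2(v[1],v[0])),len(xs))
E
```

```text
sink l2->l9 4.922199178092108
before [array([189.7056,  93.6889]), array([437.1588, 155.8324]), array([317.727 , 187.8049])] [(array([267.1125, 168.1625]), np.int64(80)), (array([300.5116, 171.1163]), np.int64(86))]
after [array([211.0437, 121.5741]), array([316.8386, 186.0042])] [(array([267.0494, 168.1481]), np.int64(81)), (array([300.6627, 171.6627]), np.int64(83))]
slot angle -122.71394340630438 84
```

```bash
python3 - <<'E'
from tgt import *
g=lambda k:pickle.load(open(k+".pkl","rb"))
s,st,S=g("l11")
cv2.imwrite("pics/h11.png",np.hstack([cv2.resize(s["frame"][95:150,180:240],None,fx=6,fy=6,interpolation=cv2.INTER_CUBIC),cv2.resize(s["frame"][160:215,288:348],None,fx=6,fy=6,interpolation=cv2.INTER_CUBIC)]))
A,_=two(ray(s,211.0,121.6,True),ray(S,267.05,168.15)); 
for w in ((316.84,186.0),(317.3,187.0)):
    B,_=two(ray(s,*w,True),ray(S,300.66,171.66)); print(A,B,"diff n",(B-A)@n,"by",(B-A)@by,"up",(B-A)@up)
w,_,S3,_=g("w3"); A,_=two(ray(w,437.16,155.83,True),ray(S3,267.11,168.16));B,_=two(ray(w,317.73,187.8,True),ray(S3,300.51,171.12)); print("before",(B-A)@n)
E
```

```text
[514.0673 175.1694 168.3183] [601.765   94.4679 167.6274] diff n -3.1650821968534295 by -119.09275445600258 up 3.3156300001182144
[514.0673 175.1694 168.3183] [601.4326  93.3571 168.3417] diff n -1.9935262895741463 by -119.63964448255426 up 2.8877575121344625
before -1.2876635172961597
```

View pics/h11.png

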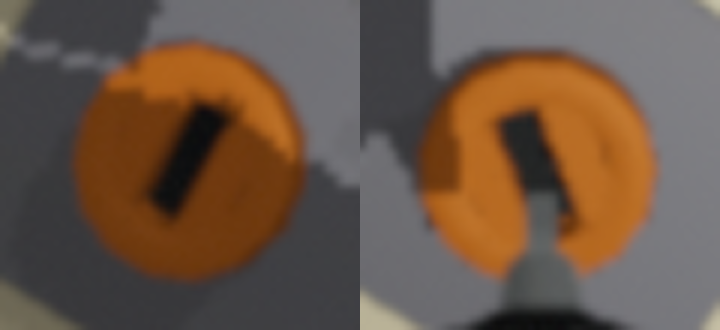

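```bash
python3 - <<'E'
from tgt import *
s,st,S=pickle.load(open("l11.pkl","rb"))
for u in (190,222): print(toolpt(s,st,u/6+284-.4,160+190/6-.4,94))
st=sense(); print(st["tool_pos"])
y=np.radians(-23.6); Md=frame(np.array([0,0,-1.]),np.array([np.cos(y),np.sin(y),0]))
D,r=delta(np.array([494.8,-312.2,240]),Md,st); print(D,r,np.linalg.norm(r))
# intermediate: pure translation of 60mm to -x/-y up first
for f in (.25,.5,.75): print(f, st["tool_pos"]+f*(np.array([494.8,-312.2,240])-st["tool_pos"])+ toolR(st)@R.from_rotvec(r*f).as_matrix()@[94,0,0])
E
```

```text
[ 94.      -4.3172 -10.1465]
[ 94.      -0.0944 -10.1481]
[545.6056  34.3349 286.3935]
[-0.1236  0.0267  0.3299] [-1.2965 -0.1935 -0.6305] 1.4546295081686647
0.25 [557.5272 -17.0701 191.197 ]
0.5 [ 532.9791 -111.8775  174.0856]
0.75 [ 511.6959 -210.7894  158.8619]
```

drive_tool([
  [255,-0.01,0.002,0.02,-0.09,-0.014,-0.045],
  [255,-0.02,0.004,0.045,-0.19,-0.028,-0.09],
  [255,-0.029,0.006,0.07,-0.29,-0.043,-0.14],
  [255,-0.038,0.008,0.1,-0.38,-0.057,-0.185],
  [255,-0.047,0.01,0.125,-0.48,-0.071,-0.23],
  [255,-0.056,0.012,0.15,-0.57,-0.086,-0.28],
  [255,-0.065,0.014,0.175,-0.67,-0.1,-0.325],
  [255,-0.074,0.016,0.2,-0.77,-0.114,-0.37],
  [255,-0.084,0.018,0.225,-0.86,-0.129,-0.42],
  [255,-0.093,0.02,0.248,-0.96,-0.143,-0.467],
])

```text
time: 18.17
tool_pos: [506.6, -226.6, 247.2]
tcp_rot: [118.6, 80.3, 76.0]
ft_force: [-0.5, 0.5, -0.3]
finger_gap: 23.1
```

```bash
python3 - <<'E'
from tgt import *
st=sense(); print(st["time"],st["tool_pos"],st["joint_pos"],st["finger_gap"])
y=np.radians(-23.6); Md=frame(np.array([0,0,-1.]),np.array([np.cos(y),np.sin(y),0]))
D,r=delta(np.array([494.8,-312.2,240]),Md,st); print(D,r,np.linalg.norm(r))
E
```

```text
18.1667 [ 506.6095 -226.583   247.2059] [-35.347    2.4138  89.5      9.0042  91.61   -82.7123] 23.063914157995193
[-0.0073 -0.071   0.0493] [-0.3318 -0.0555 -0.1602] 0.37263349775089055
```

drive_tool([
  [255,-0.002,-0.018,0.012,-0.08,-0.014,-0.04],
  [255,-0.004,-0.036,0.025,-0.17,-0.028,-0.08],
  [255,-0.006,-0.054,0.037,-0.25,-0.042,-0.12],
  [255,-0.0073,-0.07,0.048,-0.33,-0.055,-0.16],
  [255,-0.0073,-0.07,0.048,-0.332,-0.0555,-0.16],
  [255,-0.0073,-0.07,0.048,-0.332,-0.0555,-0.16],
  [255,-0.0073,-0.07,0.048,-0.332,-0.0555,-0.16],
  [255,-0.0073,-0.07,0.048,-0.332,-0.0555,-0.16],
  [255,-0.0073,-0.07,0.048,-0.332,-0.0555,-0.16],
  [255,-0.0073,-0.07,0.048,-0.332,-0.0555,-0.16],
])

```text
time: 19.0
tool_pos: [494.2, -308.7, 240.7]
tcp_rot: [85.2, 89.9, 61.4]
ft_force: [0.3, -0.4, -0.3]
finger_gap: 23.3
```

```bash
python3 - <<'E'
from bench import snapshot
from tgt import *
s=snapshot("wrist"); S=snapshot("side"); st=sense(); pickle.dump((s,st,S),open("r1.pkl","wb")); print(st["time"],st["tool_pos"],st["joint_pos"],st["finger_gap"])
y=np.radians(-23.6); Md=frame(np.array([0,0,-1.]),np.array([np.cos(y),np.sin(y),0]))
D,r=delta(np.array([494.8,-312.2,240]),Md,st); print(D,r,np.linalg.norm(r))
cv2.imwrite("pics/r1.png",s["frame"]); crop(S,300,220,380,310,6,"pics/r1s.png"); crop(s,250,120,390,240,5,"pics/r1c.png")
E
```

```text
19.1 [ 494.1203 -308.8863  240.6996] [ -37.1316    4.5907   87.372     0.128    88.0547 -103.301 ] 23.095275425896627
[ 0.0007 -0.0028  0.002 ] [-0.0041  0.0002 -0.0022] 0.0046798909617655204
```

View pics/r1c.png

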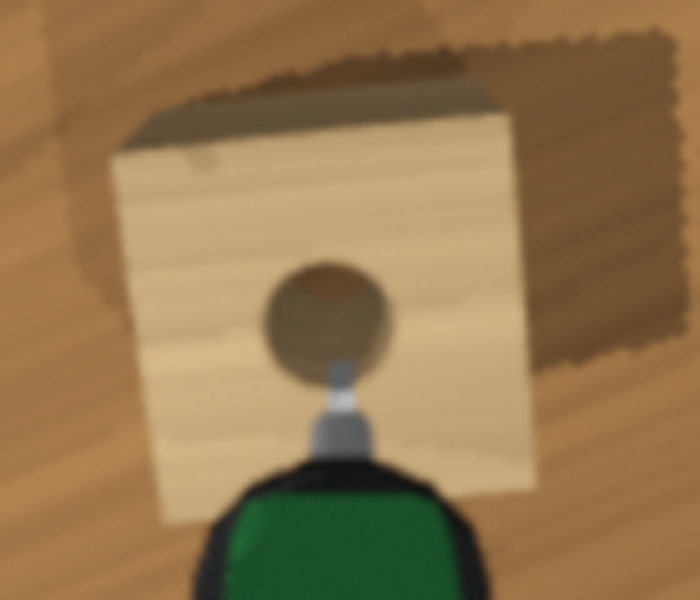

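View pics/r1s.png

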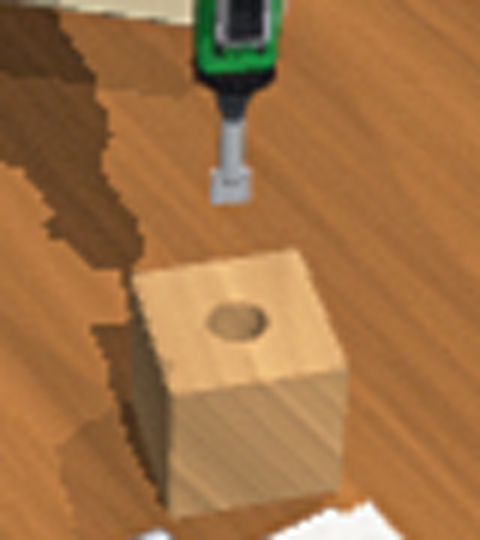

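```bash
python3 - <<'E'
from tgt import *
s,st,S=pickle.load(open("r1.pkl","rb")); st=sense(); M=toolR(st)
P=onz(s,250+328/5-.4,120+323/5-.4,76,True); print("hole W",P, M.T@(P-st["tool_pos"]))
P2=onz(S,300+238/6-.4,220+322/6-.4,76); print("hole S",P2,M.T@(P2-st["tool_pos"]))
t=onplane(s,250+341/5-.4,120+362/5-.4,st["tool_pos"]+M[:,0]*94,M[:,0],True); print("tip -z edge",M.T@(t-st["tool_pos"]))
E
```

```text
hole W [ 496.479  -312.6167   76.    ] [164.6944  -2.8285   3.6291]
hole S [ 498.1378 -312.5371   76.    ] [164.6964  -2.0854   5.1143]
tip -z edge [94.     -0.1517 -8.7282]
```

Hole at crop (328,323) and blade clear above it. I need −2.7 mm in y and +3.7 mm in z, then lower it.

drive_tool([
  [255,0.005,-0.0027,0.0037,0,0,0],
  [255,0.025,-0.0027,0.0037,0,0,0],
  [255,0.045,-0.0027,0.0037,0,0,0],
  [255,0.058,-0.0027,0.0037,0,0,0],
  [255,0.07,-0.0027,0.0037,0,0,0],
  [255,0.085,-0.0027,0.0037,0,0,0],
  [255,0.1,-0.0027,0.0037,0,0,0],
  [255,0.115,-0.0027,0.0037,0,0,0],
  [255,0.128,-0.0027,0.0037,0,0,0],
  [255,0.134,-0.0027,0.0037,0,0,0],
], squeeze=60)

```text
time: 19.93
tool_pos: [495.6, -312.2, 104.3]
tcp_rot: [132.7, 89.8, 108.8]
ft_force: [0.4, 0.8, -1.4]
finger_gap: 23.1
```

drive_tool([
  [255,0.001,0,0,0,0,0],
  [255,0.002,0,0,0,0,0],
  [255,0.003,0,0,0,0,0],
  [255,0.004,0,0,0,0,0],
  [255,0.005,0,0,0,0,0],
  [255,0.006,0,0,0,0,0],
  [255,0.006,0,0,0,0,0],
  [255,0.006,0,0,0,0,0],
  [255,0.006,0,0,0,0,0],
  [255,0.006,0,0,0,0,0],
])

```text
time: 20.77
tool_pos: [497.0, -313.3, 102.4]
tcp_rot: [40.2, 89.9, 16.4]
ft_force: [-3.5, 1.2, 6.9]
finger_gap: 22.8
```

```bash
python3 - <<'E'
from bench import snapshot
from tgt import *
s=snapshot("wrist"); S=snapshot("side"); st=sense(); pickle.dump((s,st,S),open("r2.pkl","wb")); print(st["time"],st["tool_pos"],st["ft_force"],st["finger_gap"])
cv2.imwrite("pics/r2.png",np.hstack([cv2.resize(S["frame"][220:310,300:380],None,fx=5,fy=5),cv2.resize(s["frame"][180:290,260:380],(400,450))]))
E
```

```text
20.8667 [ 497.0158 -313.2574  102.3892] [-3.5704  2.8004  7.0482] 23.234089160826546
```

View pics/r2.png

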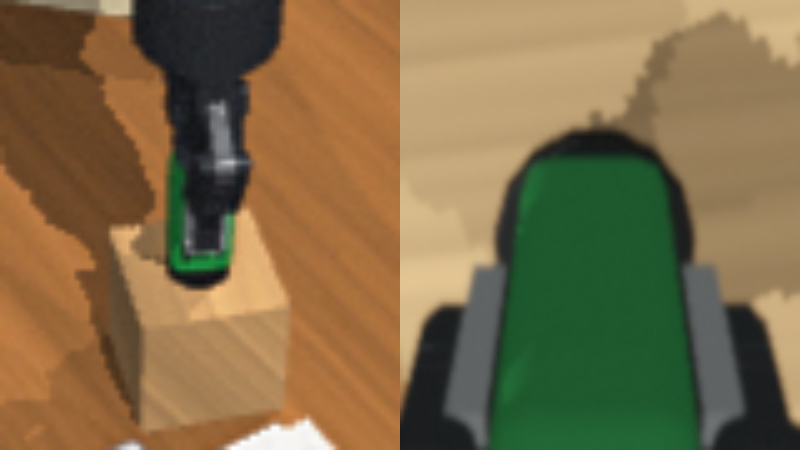

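Collar is on the block with a 7 N upward force. Releasing and rising straight up.

drive_tool([
  [220,0,0,0,0,0,0],
  [150,0,0,0,0,0,0],
  [80,0,0,0,0,0,0],
  [0,0,0,0,0,0,0],
  [0,0,0,0,0,0,0],
  [0,0,0,0,0,0,0],
  [0,0,0,0,0,0,0],
  [0,-0.01,0,0,0,0,0],
  [0,-0.03,0,0,0,0,0],
  [0,-0.06,0,0,0,0,0],
])

```text
time: 21.7
tool_pos: [494.6, -311.6, 158.6]
tcp_rot: [148.6, 89.6, 124.8]
ft_force: [-0.2, 0.1, -0.2]
finger_gap: 85.2
```

drive_tool([
  [0,-0.03,0,0,0,0,0],
  [0,-0.06,0,0,0,0,0],
  [0,-0.09,0,0,0,0,0],
  [0,-0.12,0,0,0,0,0],
  [0,-0.12,0,0,0,0,0],
  [0,-0.12,0,0,0,0,0],
  [0,-0.12,0,0,0,0,0],
  [0,-0.12,0,0,0,0,0],
  [0,-0.12,0,0,0,0,0],
  [0,-0.12,0,0,0,0,0],
])

```text
time: 22.53
tool_pos: [495.7, -312.8, 279.1]
tcp_rot: [132.1, 89.8, 108.3]
ft_force: [-0.5, -1.0, -0.8]
finger_gap: 85.5
```

```bash
python3 - <<'E'
from bench import snapshot
from tgt import *
s=snapshot("wrist"); S=snapshot("side"); T=snapshot("top"); st=sense(); pickle.dump((s,st,S,T),open("r3.pkl","wb")); print(st["time"],st["tool_pos"],st["ft_force"],st["finger_gap"])
cv2.imwrite("pics/r3.png",s["frame"])
cv2.imwrite("pics/r3s.png",np.hstack([cv2.resize(S["frame"][220:310,300:380],None,fx=5,fy=5,interpolation=cv2.INTER_CUBIC),cv2.resize(S["frame"][145:200,250:320],(400,450),interpolation=cv2.INTER_CUBIC)]))
d=pickle.load(open("s0.pkl","rb"))
b0,_=blobs(d["side"],(3,130,90),(18,255,255),(255,155,330,190),20); b1,_=blobs(S,(3,130,90),(18,255,255),(255,155,330,190),20)
print([q[0] for q in b0],[q[0] for q in b1])
tb0,_=blobs(d["top"],(3,150,120),(16,255,255),(225,180,280,235),40);tb1,_=blobs(T,(3,150,120),(16,255,255),(225,180,280,235),40)
print([q[0] for q in tb0],[q[0] for q in tb1])
for B,C in ((tb0,b0),(tb1,b1)):
    B=sorted(B,key=lambda q:q[0][0]); C=sorted(C,key=lambda q:q[0][0])
    h=[two(ray(T,*B[i][0]),ray(S,*C[i][0]))[0] for i in (0,1)]; print((h[1]-h[0])@n,(h[1]-h[0])@by,(h[1]-h[0])@up)
E
```

```text
22.6833 [ 496.048  -312.993   279.8821] [-0.918  -0.3982  0.9816] 85.50939846411804
[array([267.1395, 168.2093]), array([300.2889, 171.0778])] [array([267.1512, 168.1628]), array([300.6977, 171.7558])]
[array([264.3504, 190.6667]), array([234.2269, 222.5798])] [array([263.7143, 190.0504]), array([234.3952, 222.7097])]
3.8231655686397645 -119.87929173101575 2.5595976996456367
-2.3077450365127863 -119.85100728373335 2.9027455954895576
```

View pics/r3s.png

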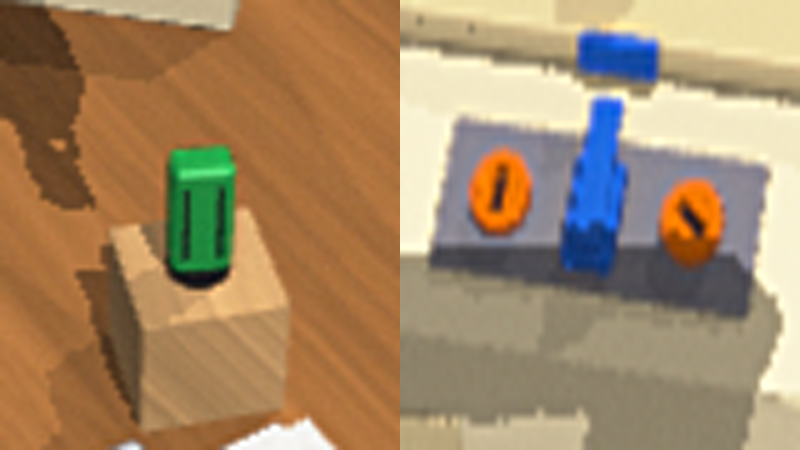

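View pics/r3.png

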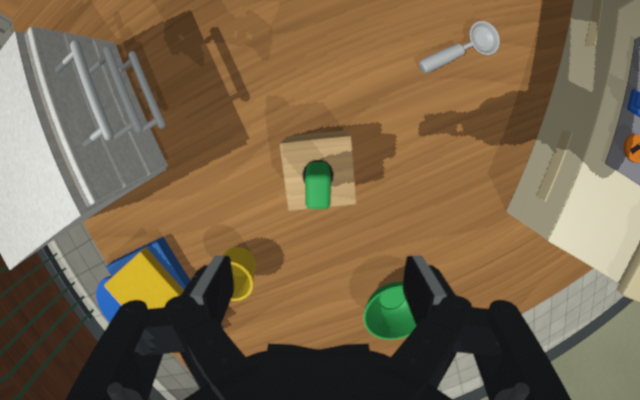

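```bash
python3 -c "
from bench import hand_in
print(hand_in())"
```

```text
the job is handed in; nothing more can be done
None
```

The loose screw is driven home and the screwdriver is back upright in its stand. I handed the job in at about 23 s of the 58 s; no verdict is reported.

**Driving:** I fitted the blade in the slot and turned it clockwise while following it in.
- The screw turned about 1.9 rad.
- The tool sank 4.9 mm while following it, which matches 2.5 mm per rad.
- At the end the wrist torque rose from about 0.1 to 0.44 N m, the sinking stopped and the slot stopped turning with the blade, so I took that as the stop.
- I then eased back within the blade's play in the slot. A picture afterwards showed the slot at the same angle as at the stop.

**Last checks:**
- **Screwdriver:** it stands upright with its collar on the block.
- **Gripper:** it is open and clear above the stand.
- **Toys:** I did not go near the bowl, cup or spoon or any toy on the lid. The bowl, cup and spoon look undisturbed in the last wrist picture; I did not re-measure any of the toys.

**Checks that disagreed:**
- **Head height:** the top and side views put the driven head 2.3 mm below the other screw's, where 0 is expected. Before driving they put it 3.8 mm above, so that drop reads 6.1 mm instead of about 4.9. I put this down to camera calibration error of about 2 mm and shadows, so I relied on the torque rise and the sink.
- **Seating height:** the collar met the block with the tool about 2.5 mm higher than at pick-up, probably because the handle slid a little in the grip while I was driving.

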